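Hang up the scraper by way of the inclined rest

ROBOT

A 7-joint arm with a two-finger parallel gripper is mounted at the origin on the work surface. World frame = base frame: x ahead of the robot, y to its left, z up, the work surface at z = 0. Lengths are in mm, angles in rad, forces in N, time in s.
With the tool pointing down it reaches from about 350 to 900 mm from the base axis. Payload 7.2 kg.
Tool frame: the origin (TCP) lies midway between the tips of the shut fingers; the grasp point (between the pads) lies 19 mm behind it (bot.grasp_offset is the distance from the TCP to the grasp point, in mm); z points along the fingers, y is the line along which they close (so a half turn about z gives the same grasp; the last joint's range is limited). The gripper opens to 88 mm and grips with 3 to 60 N. Pads are 20 mm wide; open, the fingers measure 115 mm over their backs; the gripper's body (75 mm by 178 mm) begins 61 mm behind the grasp point.
Start: joints at [-1.337, 0.411, -0.013, 1.596, 0.006, 1.134, -0.082], TCP at [185.784, 596.752, 222.653] pointing down, gripper open.
Joint ranges: [-2.95, 2.95], [-0.29, 1.99], [-1.47, 1.44], [0.14, 2.54], [-1.03, 4.17], [0.13, 1.85], [-2.86, 2.86]. Speed limits (rad/s): [2.39, 2.39, 3.01, 3.01, 3.14, 3.14, 3.14].

INTERFACE

Orientations are given as a rotation vector (axis times angle).
In Python, from station import bot, viewer, search_frame, cut_out gives the robot as it stands. The module is installed in compiled form; this text tells all that it offers.
- The arm moves only by the shell command python3 -m jog 'ROWS' [FORCE]. ROWS is JSON, a list that holds one entry, the list of rows, each a list of 7 numbers: the shift along the tool's x, y, z as a fraction of full scale, then the turn, a rotation vector about the tool's x, y, z as a fraction of full scale, then the finger opening in mm, from 0 to 87.8. A call has 1 to 12 rows; each row shifts and turns the commanded pose from where the row before left it, along the tool's axes as they then stand; what a row does not reach is not made up. Full scale, the value 1, is 0.025 m for a shift and 180 degrees for a turn. A row lasts 1/12 s, in which the tool goes at most 41.7 mm and 7.16 degrees, less where a joint would pass 70% of its speed; a pose out of reach is approached as far as the arm can. A call with a number of a shift or a turn outside -1 to 1 is refused whole. A call with a gripper value outside its range is refused whole. The fingers move at their own pace and stop on an object; FORCE is the grip in N (left out, the last holds). Time passes only in rows, so rows that do not move let the fingers close. It gives the time, the measured TCP pose, the force, the opening and the grip force at its end, in the units of the state.
- bot.get_state(): the state, without advancing time (a new reading comes with each control period).
- viewer.snapshot(name): name is "scene" or "top"; returns (picture, depth): 480x640x3 uint8, red, green, blue; 480x640 float32, mm along the optical axis (not along the pixel's ray), 0 where there is no reading.
- viewer.camera_params(name): a dict with "fx", "fy", "cx", "cy" (pixels), "distortion" ([k1, k2, p1, p2, k3] as OpenCV has them; the pictures are not rectified), "R" (3x3) and "t" (3): a world point X has camera coordinates R X + t. Camera axes: x right, y down, z forward; pixel columns grow to the right and rows downward; lengths in mm; the calibration is good to about 2 mm. A picture is of the moment at which its call begins. camera_params takes no time and is no camera call.
- bot.sign_off(): hands the job in; it is judged then, once.
Trained networks look in the newest picture that a camera, given by its name, has taken for a name from the list of things; names that differ only in an ending like _2 or _b are one class to them, and where a whole thing is asked for, a point or a joint stands for the part that bears it (a point fixed in the world has none). Each returns a list of dicts, best first, with "conf" (0 to 1); they miss things now and then, are a little off and sometimes report something else, mostly with a low value. They report only what shows in the picture. A call takes as long as a camera call. They do not tell look-alikes from the thing itself.
- search_frame(camera, name): "location" ([column, row] in pixels, amid what is visible of it).
- cut_out(camera, name): "mask" (480x640 bool, what is visible of it) and "location" ([column, row] in pixels, amid what is visible of it).
The state is a dict: "t": time; "q": joint angles; "dq": joint speeds; "joint_torque": joint torques, N m; "tool_pos": TCP position; "ee_rot": TCP orientation; "contact_force": force on the tool from outside, world axes, zero at the start; "wrist_torque": the same for the moment, N m; "gripper_width": finger opening in mm; "finger_force": force on a finger pad.
Only numpy, scipy, OpenCV 4.12 (cv2) and the standard library are available. Lean on these libraries where they do the work, as an engineer would, in place of code of your own. Each camera call takes 0.05 s, during which the arm holds its last target. There are 200 camera calls.

TASK

Put the orange-handled scraper away: lay it fully home in the inclined rest with the handle end up and let go, take a new grip on it there, and hang it blade down in the free rack slot with the orange tag, upright with its guard flat on the comb. When it hangs there released, swing the red keeper fully shut across that slot, and leave the other tools and things on the bench where they are.

Things in the scene. Friction and masses are not known exactly. Their poses are not given: they have to be found in the camera images.
- scraper: Deburring scraper, loose, 0.15 kg, starts lying flat. Straight; its +x points to the handle's butt, z up while it lies. From the butt: orange handle 90 mm long, 24 x 24 mm; black guard 6 mm thick (x), 44 wide (y), 24 high (z); steel blade on the axis 90 mm long, 14 wide (y), 5 thick (z). Origin 12 mm below scraper_grip. Centre of mass 32 mm from scraper_grip towards the blade.
- scraper_grip (a point): Point to grip: on the scraper's axis inside the handle, 42 mm from the guard's handle-side face and 48 mm from the butt (12 mm above the bench while it lies). Grip the two side faces 24 mm apart (along y). Axes as scraper.
- scraper_guard (a point): Point on the scraper's axis at the guard's blade-side face (the shoulder that rests on the rack), 48 mm from scraper_grip towards the blade.
- rest: Fixed rest, steel base 190 x 80 mm: a trough rising at 45 degrees towards its +x (heading of a parked scraper's butt), open up and to -x. A 14 mm wide bar lies under guard and handle, leaving the handle's sides free; two blue cheeks 22 mm apart take the blade between them (8 mm above its axis), and their upper ends stop the guard. Origin on the bench under rest_seat.
- rest_seat (a point): Where scraper_grip is when the scraper lies fully home in the rest (128 mm above the bench, straight over the rest's origin); the scraper's +x axis then points 45 degrees upward along the rest's +x heading, with its width across the trough (rest's y).
- rack: Fixed plywood tool rack, 270 mm wide (y). Its comb, 10 mm thick, top 120 mm above the bench, has three slots 22 mm wide at y = -85, 0, +85 mm, open to the front (-x), from x = -41 to x = +20 mm. Origin on the bench below the middle slot's seat. The two other slots hold the file and the awl (handles 26 mm thick, tops 85 mm above the comb).
- slot_gate: Orange tag at the back of the comb (50 mm wide, 22 high, 47 mm behind the seat) and the keeper's hinge pin; marks the free slot, which can be any of the three. Origin as slot_seat; x points to the rack's back, z up, y to the left for someone facing the rack's front.
- slot_seat (a point): Seat of the marked slot: point on the slot's centre line at the comb's top face (120 mm above the bench). When hung, scraper_guard lies here, blade straight down through the slot, and the 44 mm guard bridges the slot (its width along slot_gate's y).
- keeper (a joint): Red keeper bar of the marked slot, level, on a vertical pin 30 mm to -x and 36 mm to -y of slot_seat (slot_gate's axes). 0 rad = shut, against a stop, along +y across the slot's mouth; grows anticlockwise seen from above as it opens (1.57 = straight out to -x). Starts at 1.4 to 1.8, stays where left; about 1 N at the knob moves it. Bar 8 mm high, 4 to 12 mm above the comb.
- keeper_knob (a point): Middle of the upright black knob near the bar's free end: 12 mm thick, from 4 to 36 mm above the comb's top (this point 22 mm above it), 68 mm from the hinge pin.
- file: File hanging in the rack, pale wooden handle, brass collar; origin on the axis at the collar's underside. Bystander: leave alone.
- awl: Awl hanging in the rack, dark wooden handle, steel collar; origin as for the file. Bystander: leave alone.
- hammer: Hammer lying on the bench; origin underneath. Bystander: leave alone.
- paste_jar: Amber jar with steel lid, 64 mm across, 70 mm high; origin under it. Bystander: leave alone.
- spray_can: Blue and white can, 60 mm across, 160 mm high; origin under it. Bystander: leave alone.
- sanding_block: Cork sanding block 110 x 60 x 32 mm; origin under it. Bystander: leave alone.
- spare_wheel: Reddish spare grinding wheel lying flat, 100 mm across, 18 mm thick; origin under it. Bystander: leave alone.
There are look-alikes about, which are no part of the job. Leave any purple look-alike of the scraper alone.

How it is judged:
By the outcome, as a careful person would: the job done as asked, in the order asked, and still so for the second after the job is handed in, with the robot touching nothing.
It also fails if it takes over 69 s, if anything falls off the work surface, if the arm or the gripper's body presses on something with over 40 N, if the wrist force passes 120 N, or if a joint passes its speed limit or range.

## Working session

There is one attempt and no reset: what is moved stays moved. The work goes in short steps, Python scripts to look and compute and a shell command to move; the robot and the scene stay as the last step left them, time stands still between calls to the robot, and variables do not carry over. Pictures are saved under pics/ and viewed, at most 10 in all, crops included, and the job is handed in when it is done.

```bash
mkdir -p pics
cat > h.py <<'E'
import numpy as np,cv2
from station import bot,viewer,search_frame,cut_out
from scipy.spatial.transform import Rotation as R
def cam(n):
    p=viewer.camera_params(n);K=np.array([[p['fx'],0,p['cx']],[0,p['fy'],p['cy']],[0,0,1.]])
    return K,np.array(p['distortion']),np.array(p['R']),np.array(p['t'])
def cloud(n,d):
    "world xyz per pixel (480x640x3)"
    K,D,Rm,t=cam(n)
    v,u=np.mgrid[0:480,0:640]
    q=cv2.undistortPoints(np.stack([u,v],-1).reshape(-1,1,2).astype(float),K,D).reshape(480,640,2)
    X=np.dstack([q*d[...,None],d]).astype(float)
    W=(X-t)@Rm
    W[d<=0]=np.nan
    return W
def proj(n,P):
    K,D,Rm,t=cam(n)
    return cv2.projectPoints(np.atleast_2d(P).astype(float),cv2.Rodrigues(Rm)[0],t,K,D)[0].reshape(-1,2)
def save(name,img,s=1):
    if s!=1: img=cv2.resize(img,None,fx=s,fy=s,interpolation=cv2.INTER_CUBIC)
    cv2.imwrite('pics/'+name,img[...,::-1])
E
python3 - <<'E'
from h import *
np.set_printoptions(precision=1,suppress=True)
for n in('scene','top'):
    im,d=viewer.snapshot(n);save(n+'0.png',im);W=cloud(n,d);np.savez(n+'0.npz',im=im,d=d,W=W)
    K,D,Rm,t=cam(n);print(n,K[0,0],-Rm.T@t,Rm[2])
    for o in('scraper','rest','rack','slot_gate','keeper','keeper_knob','file','awl','hammer','paste_jar','spray_can','sanding_block','spare_wheel'):
        for r in cut_out(n,o)[:3]:
            m=r['mask'];print(o,round(r['conf'],2),np.round(r['location']),np.nanmedian(W[m],0),np.nanmin(W[m],0),np.nanmax(W[m],0))
s=bot.get_state();print(s['t'],s['tool_pos'],s['ee_rot'])
E
```

```text
scene 560.9886756627815 [1266.4  169.6 1000. ] [-0.6 -0.2 -0.8]
scraper 0.89 [338. 221.] [428.9 -13.5  21.6] [319.2 -45.5  -2.2] [494.5  28.8  30.7]
scraper 0.7 [280. 184.] [ 346.3 -171.4   19.3] [ 269.6 -228.7   -1.9] [389.3 -82.2  31. ]
rest 0.69 [206. 248.] [ 581.2 -283.3   15.1] [ 465.9 -335.6    1.4] [ 659.  -243.3  142.7]
slot_gate 0.62 [491. 254.] [525.2 329.7 132.9] [384.1 305.8  -2.7] [600.3 395.8 159.3]
keeper 0.56 [488. 229.] [476.7 314.6 132.9] [371.4 305.8   1.1] [527.8 345.1 159.3]
keeper_knob 0.7 [334. 219.] [425.3 -12.3  21.5] [316.4 -45.6  -2.6] [494.5  28.8  30.7]
keeper_knob 0.53 [488. 228.] [475.1 314.5 133. ] [363.9 306.6  -2. ] [527.8 345.2 159.3]
file 0.9 [423. 246.] [574.8 192.1 149.1] [387.6 174.7  -3.6] [585.6 210.9 207.3]
awl 0.7 [466. 252.] [565.2 275.6 147.8] [383.9 260.5   0.3] [575.3 301.4 206.8]
hammer 0.9 [505. 215.] [316.4 373.3  23.8] [238.8 215.3  -1.5] [384.4 470.9  32.5]
paste_jar 0.76 [264. 331.] [769.2 -79.4  65.1] [ 686.1 -135.    -2.4] [790.1 -51.7  76.3]
spray_can 0.59 [351. 346.] [796.1  93.5 133.5] [746.9  61.5  -0.9] [808.  121.1 165.6]
s
[... 1072 characters left out ...]
6 118.4] [573.9 297.6 205.6]
hammer 0.56 [174. 334.] [311.4 370.9  22.8] [237.  216.8  -9.2] [386.9 477.7  35.6]
hammer 0.41 [464. 334.] [ 330.5 -356.4   15.9] [ 279.8 -412.1   -5.7] [ 378.9 -308.2   26.3]
paste_jar 0.63 [359. 157.] [749.4 -82.   67.2] [ 724.6 -116.    -6. ] [807.  -50.2  79.3]
spray_can 0.79 [287. 147.] [763.1  88.9 155. ] [746.1  62.2  -3.3] [827.9 131.  166.7]
sanding_block 0.8 [316. 193.] [659.   20.6  31.4] [605.1 -12.2  -3. ] [715.2  51.7  39.3]
spare_wheel 0.64 [467. 331.] [ 331.7 -357.7   15.8] [ 280.1 -415.2   -5.4] [ 380.9 -308.2   26.3]
spare_wheel 0.47 [181. 250.] [510.1 321.9 133.5] [450.3 307.7 120.4] [598.5 388.  158.3]
1.4 [185.8 596.7 222.6] [-0.5 -3.1  0. ]
```

View pics/scene0.png

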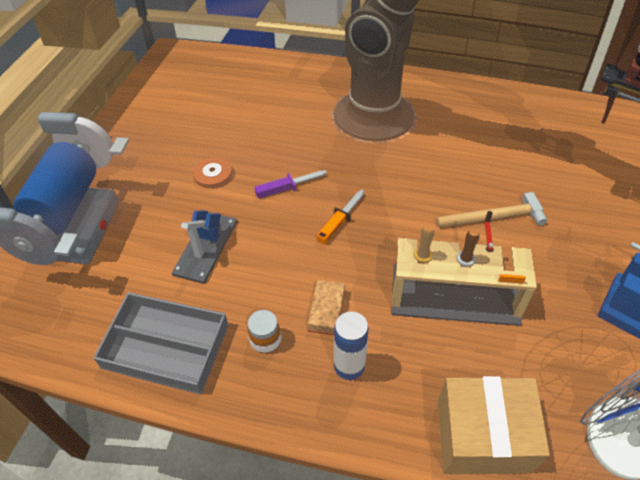

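View pics/top0.png

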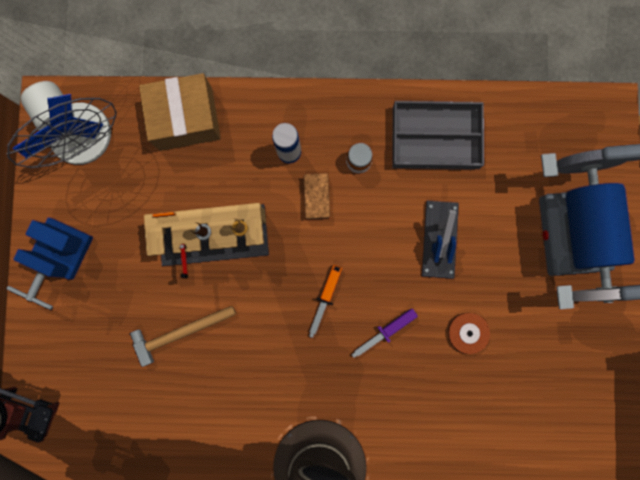

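The orange scraper is at scene (338,221) / top (326,295). Its look-alikes are the purple scraper at top (390,325) and the orange tag at (163,215). The free slot is the leftmost, at top (168,240), and the red keeper is at (184,262). The rest is at top (440,240). I'll check the choice in one close crop while measuring.

Run:
```python
from h import *
np.set_printoptions(precision=1,suppress=True)
def hsvm(im,lo,hi): return cv2.inRange(cv2.cvtColor(im,cv2.COLOR_RGB2HSV),np.array(lo),np.array(hi))>0
for n in('top','scene'):
    f=np.load(n+'0.npz');im,W=f['im'],f['W'];print('==',n)
    x,y,z=W[...,0],W[...,1],W[...,2]
    o=hsvm(im,(5,170,120),(20,255,255))
    m=o&(abs(x-430)<90)&(abs(y)<70)&(z>14)&(z<32)
    P=W[m];r=cv2.minAreaRect(P[:,:2].astype(np.float32));print('handle',m.sum(),r,np.median(P[:,2]))
    m2=(x>300)&(x<500)&(abs(y)<60)&(z>6)&(z<32);P=W[m2];c=P.mean(0);u=np.linalg.svd((P-c)[:,:2],full_matrices=0)[2][0];s=(P-c)[:,:2]@u;print('all',m2.sum(),c,u,s.min(),s.max(),cv2.minAreaRect(P[:,:2].astype(np.float32)))
    t=o&(x>500)&(y>250)&(z>100);P=W[t];print('tag',t.sum(),P.min(0),P.max(0),P.mean(0))
    u=np.linalg.svd(P-P.mean(0),full_matrices=0)[2];print(u[0])
    # comb top
    m=(x>450)&(x<640)&(y>100)&(y<460)&(abs(z-120)<5);print('comb',m.sum(),cv2.minAreaRect(W[m][:,:2].astype(np.float32)),np.median(z[m]))
    # handle tops
    for nm,c in(('file',(565,190)),('awl',(555,273))):
        m=(np.hypot(x-c[0],y-c[1])<35)&(z>195);print(nm,m.sum(),np.nanmean(W[m],0))
    red=(hsvm(im,(0,150,80),(4,255,255))|hsvm(im,(174,150,80),(180,255,255)))&(x>400)&(x<560)&(y>250)&(y<400)&(z>100);P=W[red]
    print('keeper',red.sum(),cv2.minAreaRect(P[:,:2].astype(np.float32)),np.median(P[:,2]),P.min(0),P.max(0))
    m=(x>440)&(x<540)&(y>280)&(y<340)&(z>145);print('knob',m.sum(),np.nanmean(W[m],0),np.nanmax(z[m]) if m.any() else '')
    # rest
    m=(x>440)&(x<700)&(y<-220)&(y>-360)
    b=m&(z>3)&(z<150);P=W[b];print('base',cv2.minAreaRect(P[:,:2].astype(np.float32)),P[:,2].max())
    bl=m&hsvm(im,(100,120,40),(130,255,255))&(z>20);print('cheek',bl.sum(),W[bl].min(0),W[bl].max(0),W[bl].mean(0))
    g=m&~bl&(z>70)&(z<150);print('bar',g.sum(),W[g].min(0),W[g].max(0),W[g].mean(0))
im=np.load('top0.npz')['im'];a=cv2.resize(im[255:365,280:440],(640,440),interpolation=2);b=cv2.resize(im[190:290,130:280],(640,427)[::1],interpolation=2)
im2=np.load('scene0.npz')['im'];c=cv2.resize(im2[195:290,160:260],(400,380),interpolation=2)
cv=np.zeros((600,800,3),np.uint8);cv[:275,:400]=cv2.resize(a,(400,275));cv[:267,400:]=cv2.resize(b,(400,267));cv[280:580,:316]=cv2.resize(c,(316,300));cv[280:580,330:780]=cv2.resize(im2[200:320,380:560],(450,300),interpolation=2);save('crop1.png',cv)
```

```text
== top
handle 328 ((447.1544189453125, -19.409568786621094), (23.540098190307617, 89.99188232421875), 70.3747787475586) 23.49093564983277
all 655 [414.6  -6.6  19.2] [-0.9  0.3] -80.0208477804147 121.47683831517809 ((398.9264221191406, -0.2872581481933594), (117.30985260009766, 198.00938415527344), 89.52392578125)
tag 88 [509.9 318.4 100.4] [911.5 450.9 147.5] [594.6 367.1 136.8]
[-0.9 -0.3  0.1]
comb 3644 ((559.12841796875, 278.14886474609375), (107.33039855957031, 269.57049560546875), 7.207364559173584) 119.71133890588045
file 28 [564.3 189.6 199. ]
awl 26 [554.8 272.2 200. ]
keeper 106 ((488.9179382324219, 317.9759521484375), (60.528961181640625, 11.10453987121582), 12.024561882019043) 131.36724038978684 [459.4 311.1 123. ] [519.6 325.8 147.9]
knob 25 [454.7 312.8 154.4] 158.31599670405086
base ((570.041748046875, -290.1162109375), (259.65234375, 140.005615234375), 0.14602503180503845) 140.16931988947061
cheek 246 [ 499.9 -307.4   35.9] [ 562.6 -264.1  101.4] [ 529.7 -285.2   80.1]
bar 315 [ 523.9 -309.7   70.4] [ 614.5 -265.   140.2] [ 574.9 -288.4  101.7]
== scene
handle 369 ((4
[... 357 characters left out ...]
36.1]
[0.8 0.6 0. ]
comb 4217 ((546.4727783203125, 275.8363037109375), (131.61676025390625, 271.09185791015625), 6.54828405380249) 121.20669452492534
file 66 [574.8 192.1 200.6]
awl 62 [564.7 275.3 200.4]
keeper 88 ((491.6815490722656, 316.7417907714844), (71.78749084472656, 8.370649337768555), 7.610886096954346) 132.43461089518502 [456.4 308.  125. ] [527.8 324.4 137.9]
knob 41 [455.6 311.9 153.7] 159.7768011473153
base ((570.020263671875, -289.8785400390625), (260.1505126953125, 139.74790954589844), 0.117763951420784) 142.70003832933375
cheek 330 [ 505.6 -307.8   20.1] [ 560.7 -265.8  100.9] [ 542.6 -283.7   60.1]
bar 372 [ 514.7 -312.    70. ] [ 615.  -265.5  142.7] [ 576.  -288.8   96.8]
```

View pics/crop1.png

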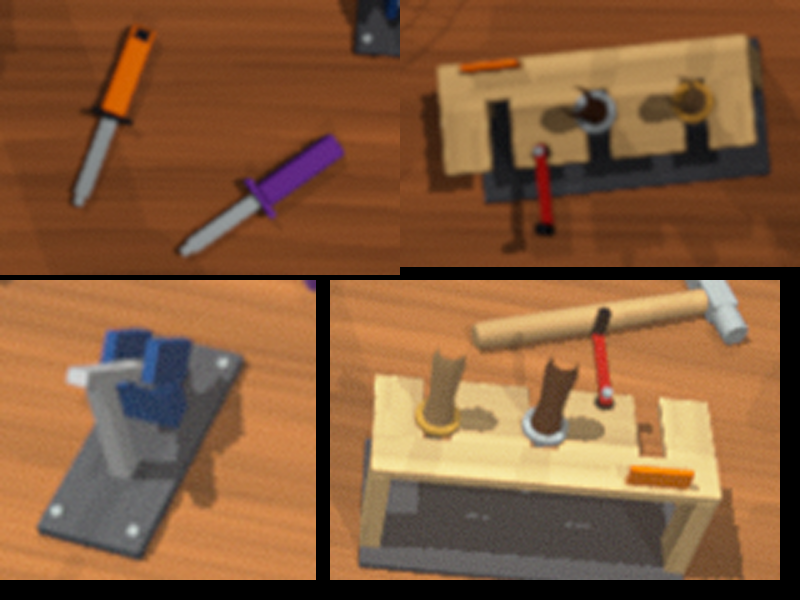

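The crop confirms it: the orange scraper's blade points toward the robot, and the purple one is the separate look-alike. The free slot is the left one beside the orange tag. Next I'll refine the rest and rack frames.

Run:
```python
from h import *
np.set_printoptions(precision=1,suppress=True)
def hsvm(im,lo,hi): return cv2.inRange(cv2.cvtColor(im,cv2.COLOR_RGB2HSV),np.array(lo),np.array(hi))>0
for n in('top','scene'):
    f=np.load(n+'0.npz');im,W=f['im'],f['W'];print('==',n)
    x,y,z=W[...,0],W[...,1],W[...,2]
    m=(x>420)&(x<720)&(y<-230)&(y>-350)&(z>4.5)&(z<16)
    k=cv2.connectedComponentsWithStats(m.astype(np.uint8));i=1+np.argmax(k[2][1:,4]);P=W[k[1]==i]
    print('base',len(P),cv2.minAreaRect(P[:,:2].astype(np.float32)),np.median(P[:,2]))
    # bar plane: z-x const
    m=(x>535)&(x<620)&(y<-275)&(y>-303)&(z>85)
    s=(z-x)[m];h=np.histogram(s,bins=np.arange(-520,-440,3));print('bar z-x hist',list(zip(h[1].astype(int),h[0])))
    mm=m&(abs(z-x-np.median(s))<5);print(np.median(s),W[mm].mean(0),[ (round(a),W[mm&(abs(x-a)<8)][:,1].mean().round(1),W[mm&(abs(x-a)<8)][:,2].mean().round(1)) for a in range(540,620,12) if (mm&(abs(x-a)<8)).any()])
    bl=hsvm(im,(100,120,40),(130,255,255))&(z>80)&(x>480)&(x<600)&(y<-250)&(y>-330);P=W[bl]
    print('cheek top',bl.sum(),cv2.minAreaRect(P[:,:2].astype(np.float32)),P.max(0),P.min(0))
    # rack
    for yaw in (6.6,7.0):
        c,s_=np.cos(np.radians(yaw)),np.sin(np.radians(yaw));m=(x>450)&(x<640)&(y>100)&(y<460)&(abs(z-120)<4)
        m=cv2.morphologyEx(m.astype(np.uint8),cv2.MORPH_OPEN,np.ones((3,3)))>0
        X=c*x+s_*y;Y=-s_*x+c*y
        print('rack',yaw,'X',np.percentile(X[m],[0.5,2,98,99.5]),'Y',np.percentile(Y[m],[.3,1,99,99.7]))
        strip=m&(abs(X-np.percentile(X[m],2)-12)<6)
        hh=np.histogram(Y[strip],bins=np.arange(110,400,4));print(hh[1][0],hh[0])
        # front edge per y (between slots)
        for a in range(130,350,20):
            q=m&(abs(Y-a)<8); print(a,X[q].min().round(),X[q].max().round(),end='; ') if q.sum()>5 else 0
        o=hsvm(im,(5,170,120),(20,255,255))&(z>122)&(z<150)&(x>560)&(x<640)&(y>330);print('\ntag X',X[o].min(),X[o].max(),'Y',np.percentile(Y[o],[2,50,98]))
```

```text
== top
base 1610 ((563.636962890625, -289.0942077636719), (86.65560913085938, 200.272705078125), 86.73224639892578) 11.252213844180218
bar z-x hist [(np.int64(-520), np.int64(0)), (np.int64(-517), np.int64(0)), (np.int64(-514), np.int64(0)), (np.int64(-511), np.int64(1)), (np.int64(-508), np.int64(1)), (np.int64(-505), np.int64(3)), (np.int64(-502), np.int64(1)), (np.int64(-499), np.int64(2)), (np.int64(-496), np.int64(0)), (np.int64(-493), np.int64(2)), (np.int64(-490), np.int64(1)), (np.int64(-487), np.int64(5)), (np.int64(-484), np.int64(11)), (np.int64(-481), np.int64(9)), (np.int64(-478), np.int64(22)), (np.int64(-475), np.int64(41)), (np.int64(-472), np.int64(73)), (np.int64(-469), np.int64(34)), (np.int64(-466), np.int64(8)), (np.int64(-463), np.int64(3)), (np.int64(-460), np.int64(1)), (np.int64(-457), np.int64(3)), (np.int64(-454), np.int64(2)), (np.int64(-451), np.int64(3)), (np.int64(-448), np.int64(2)), (np.int64(-445), np.int64(4))]
-471.30311286863423 [ 584.1 -289.6  113.1] [(552, np.float64(-288.2), np.float64(87.5)), (564, np.float64(-288.2), np.float64(94.0)), (576, 
[... 3244 characters left out ...]
2.0 639.0; 250 549.0 640.0; 270 543.0 640.0; 290 544.0 639.0; 310 544.0 639.0; 330 543.0 637.0; 
tag X 626.7341562759254 636.444891129368 Y [272.5 295.2 317.5]
rack 7.0 X [545.6 547.8 639.3 640.4] Y [ 72.4  74.2 339.5 341.5]
110 [ 2  0  0  0  0  0  0  8 10  9  8  8 10  9  8 10  8 10  9  9  9  4  0  0
  0  0  0  0  0  8  7  9 10 10 10  7  2  3  9  6  5  6  3  0  0  0  0  0
  4  6  9  8  8  6  8 10  6  9  1  0  0  0  0  0  0  0  0  0  0  0  0  0]
130 600.0 639.0; 150 544.0 640.0; 170 544.0 640.0; 190 545.0 639.0; 210 602.0 641.0; 230 543.0 641.0; 250 550.0 640.0; 270 545.0 641.0; 290 606.0 641.0; 310 546.0 641.0; 330 546.0 640.0; 
tag X 628.6354311762628 638.3842791565651 Y [268.1 290.7 313.1]
```

```bash
cat >> h.py <<'E'
GO=bot.grasp_offset
def tool(heading,pitch):
    """tool R: z points down tilted by pitch(deg) toward heading(deg); closing axis y horizontal; x backward"""
    a,p=np.radians(heading),np.radians(pitch);f=np.array([np.cos(a),np.sin(a),0]);k=np.array([0,0,1.])
    z=np.sin(p)*f-np.cos(p)*k;x=-(np.cos(p)*f+np.sin(p)*k);return np.stack([x,np.cross(z,x),z],1)
def plan(grasp,Rt,tcp=False):
    s=bot.get_state();Rc=R.from_rotvec(s['ee_rot']).as_matrix();g=np.asarray(grasp,float)
    T=g if tcp else g+Rt[:,2]*GO
    w=R.from_matrix(Rc.T@Rt).as_rotvec()/np.pi;d=T-s['tool_pos']
    print('t%.2f'%s['t'],'tcp',np.round(s['tool_pos'],1),'-> TCP',np.round(T,1),'w',round(s['gripper_width'],1),'ff',np.round(s['finger_force'],1),'cf',np.round(s['contact_force'],1))
    print('turn units',np.round(w,4),'shift units: before-turn axes',np.round(Rc.T@d/25,3),'after-turn axes',np.round(Rt.T@d/25,3),'q',np.round(s['q'],2))
E
python3 -c "
from h import *
print(GO);plan((444.3,-18.4,112),tool(-19.6,0))"
```

```text
18.700000000000003
t1.40 tcp [185.8 596.7 222.6] -> TCP [444.3 -18.4  93.3] w 87.6 ff 0.0 cf [ 0.1 -0.1  0.5]
turn units [-0.     -0.      0.0128] shift units: before-turn axes [-17.187 -20.42    5.174] after-turn axes [-17.996 -19.711   5.173] q [-1.34  0.41 -0.01  1.6   0.01  1.13 -0.08]
```

```bash
python3 -m jog '[[[-0.75,-0.82,0,0,0,0.0128,60],[-0.75,-0.82,0,0,0,0,60],[-0.75,-0.82,0,0,0,0,60],[-0.75,-0.82,0,0,0,0,60],[-0.75,-0.82,0,0,0,0,60],[-0.75,-0.82,0,0,0,0,60],[-0.75,-0.82,0,0,0,0,60],[-0.75,-0.82,0,0,0,0,60],[-0.75,-0.82,0,0,0,0,60],[-0.75,-0.82,0,0,0,0,60],[-0.75,-0.82,0,0,0,0,60],[-0.75,-0.82,0,0,0,0,60]]]'
python3 -m jog '[[[-0.75,-0.82,0,0,0,0,60],[-0.75,-0.82,0,0,0,0,60],[-0.75,-0.82,0,0,0,0,60],[-0.75,-0.82,0,0,0,0,60],[-0.75,-0.82,0,0,0,0,60],[-0.75,-0.82,0,0,0,0,60],[-0.75,-0.82,0,0,0,0,60],[-0.75,-0.82,0.5,0,0,0,60],[-0.75,-0.82,0.5,0,0,0,60],[-0.75,-0.82,0.5,0,0,0,60],[-0.75,-0.82,0.5,0,0,0,60],[-0.75,-0.82,0.5,0,0,0,60]]]'
python3 - <<'E'
from h import *
plan((444.3,-18.4,12),tool(-19.6,0))
n='scene';im,d=viewer.snapshot(n);s=bot.get_state();W=cloud(n,d);x,y,z=W[...,0],W[...,1],W[...,2]
m=(cv2.inRange(cv2.cvtColor(im,cv2.COLOR_RGB2HSV),(5,170,120),(20,255,255))>0)&(abs(x-430)<90)&(abs(y)<90)&(z<40)
print(m.sum(),np.mean(W[m],0) if m.any() else '')
print(proj(n,s['tool_pos']),proj(n,[444.3,-18.4,24]));save('a.png',cv2.resize(im[120:270,240:440],(800,600),interpolation=2))
E
```

```text
t: 2.4
tool_pos: [316.7, 288.7, 222.9]
ee_rot: [0.535, 3.096, 0.001]
contact_force: [0.6, -1.6, -0.9]
gripper_width: 60.0
finger_force: 0.0
t: 3.4
tool_pos: [446.3, -18.5, 159.9]
ee_rot: [0.534, 3.095, 0.001]
contact_force: [0.3, 1.1, -0.1]
gripper_width: 59.9
finger_force: 0.0
t3.40 tcp [446.3 -18.5 159.9] -> TCP [444.3 -18.4  -6.7] w 59.9 ff 0.0 cf [ 0.3  1.1 -0.1]
turn units [0.0002 0.0003 0.0001] shift units: before-turn axes [ 0.083 -0.029  6.665] after-turn axes [ 0.076 -0.025  6.665] q [-0.51  0.18  0.5   2.11 -0.12  0.87  1.29]
506 [449.68941616 -20.04695545  18.43489504]
[[330.04795276 183.05037637]] [[332.50069344 224.03525429]]
```

View pics/a.png

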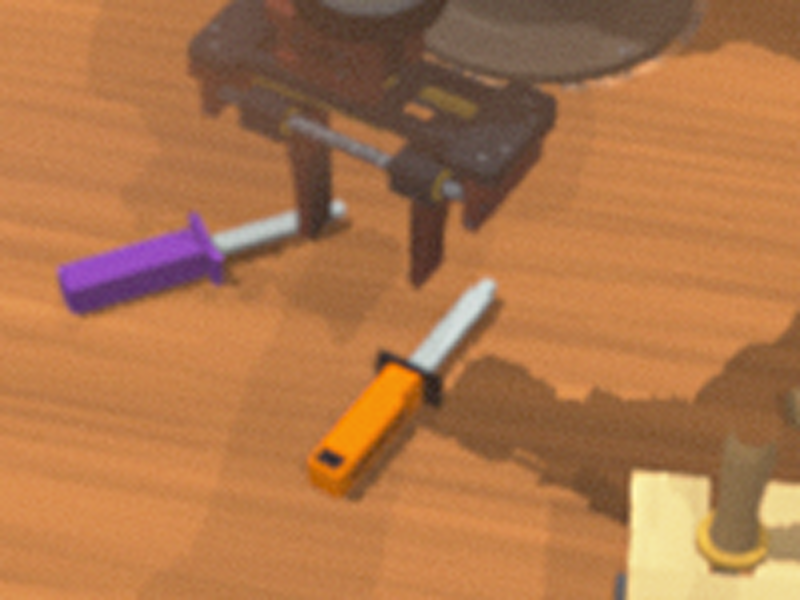

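The prediction for scraper_grip falls mid-handle, about (370,416) in the crop, and the purple tool is clear of the fingers. Descending and gripping.

```bash
python3 -m jog '[[[0.08,-0.02,0.9,0,0,0,55],[0,0,0.9,0,0,0,55],[0,0,0.9,0,0,0,55],[0,0,0.9,0,0,0,55],[0,0,0.9,0,0,0,55],[0,0,0.9,0,0,0,55],[0,0,0.6,0,0,0,55],[0,0,0.24,0,0,0,55],[0,0,0,0,0,0,55],[0,0,0,0,0,0,20],[0,0,0,0,0,0,20],[0,0,0,0,0,0,20]]]' 45
python3 -m jog '[[[0,0,0,0,0,0,20],[0,0,0,0,0,0,20],[0,0,0,0,0,0,20],[0,0,0,0,0,0,20],[0,0,0,0,0,0,20]]]' 45
python3 -c "
from h import *
plan((540,-287,200),tool(-3.2,45))"
```

```text
t: 4.45
tool_pos: [444.5, -16.9, 5.2]
ee_rot: [0.534, 3.094, 0.001]
contact_force: [-0.1, 1.2, 0.8]
gripper_width: 38.2
finger_force: 0.0
t: 4.87
tool_pos: [444.1, -17.0, 4.8]
ee_rot: [0.535, 3.095, 0.001]
contact_force: [-1.2, 0.1, 7.6]
gripper_width: 23.7
finger_force: 44.9
t4.87 tcp [444.1 -17.    4.8] -> TCP [ 553.2 -287.7  186.8] w 23.7 ff 44.9 cf [-1.2  0.1  7.6]
turn units [-0.0356 -0.248  -0.0865] shift units: before-turn axes [-7.751 -8.732 -7.281] after-turn axes [ -8.657 -10.569  -1.64 ] q [-0.36  0.47  0.36  2.23 -0.35  0.49  1.5 ]
```

```bash
python3 -m jog '[[[0,0,-0.4,0,0,0,20],[0,0,-0.9,0,0,0,20],[0,0,-0.9,0,0,0,20],[0,0,-0.9,0,0,0,20],[0,0,-0.9,0,0,0,20],[0,0,-0.9,0,0,0,20],[0,0,-0.9,0,0,0,20],[0,0,-0.9,0,0,0,20],[0,0,-0.9,0,0,-0.0304,20],[0,0,-0.9,0,0,-0.0304,20],[0,0,-0.5,0,0,-0.0304,20]]]'
python3 -m jog '[[[-0.3,-0.9,0,0,0,0,20],[-0.3,-0.9,0,0,0,0,20],[-0.3,-0.9,0,0,0,0,20],[-0.3,-0.9,0,0,0,0,20],[-0.3,-0.9,0,0,-0.0357,0,20],[0,-0.9,0,0,-0.0357,0,20],[0,-0.9,0,0,-0.0357,0,20],[0,-0.9,0,0,-0.0357,0,20],[0,-0.9,0,0,-0.0357,0,20],[0,-0.9,0,0,-0.0357,0,20],[0,0,0,0,-0.0357,0,20],[0,0,0,0,0,0,20]]]'
python3 -c "
from h import *
Rt=tool(-3.2,45);n=np.array([-.707*.998,.707*.057,.707])
g=np.array([581.5,-289.5,128])+60*n+8*Rt[:,2]-(-10)*Rt[:,0]*-1*0
plan(g,Rt,tcp=True)"
```

```text
t: 5.78
tool_pos: [443.9, -17.3, 231.9]
ee_rot: [0.081, 3.138, 0.001]
contact_force: [1.2, -1.1, -2.4]
gripper_width: 23.8
finger_force: 44.9
t: 6.78
tool_pos: [471.2, -216.5, 229.2]
ee_rot: [0.058, 2.494, 0.009]
contact_force: [-0.9, 1.1, -2.2]
gripper_width: 23.6
finger_force: 44.9
t6.78 tcp [ 471.2 -216.5  229.2] -> TCP [ 544.8 -287.4  164.8] w 23.6 ff 44.9 cf [-0.9  1.1 -2.2]
turn units [ 0.0083 -0.0442 -0.0003] shift units: before-turn axes [-0.918 -2.771  3.851] after-turn axes [-0.368 -2.669  4.012] q [-0.39 -0.11  0.92  2.36 -0.69  0.36  2.67]
```

```bash
python3 -m jog '[[[-0.8,-0.7,0,0,0,0,20],[-0.8,-0.7,0,0,0,0,20],[-0.4,-0.7,0.5,0,0,0,20],[0,-0.6,0.5,0,-0.015,0,20],[0,0,0,0,-0.015,0,20],[0,0,0,0.008,-0.014,0,20],[0,0,0,0,0,0,20],[0,0,0,0,0,0,20]]]'
python3 -c "
from h import *
Rt=tool(-3.2,45);n=np.array([-.707*.998,.707*.057,.707])
g=np.array([581.5,-289.5,128])+60*n+8*Rt[:,2]
plan(g,Rt,tcp=True)"
```

```text
t: 7.45
tool_pos: [508.6, -258.5, 263.0]
ee_rot: [0.047, 2.441, -0.04]
contact_force: [0.1, 0.6, -1.5]
gripper_width: 23.8
finger_force: 44.9
t7.45 tcp [ 508.6 -258.5  263. ] -> TCP [ 544.8 -287.4  164.8] w 23.8 ff 44.9 cf [ 0.1  0.6 -1.5]
turn units [-0.0014 -0.0271  0.0061] shift units: before-turn axes [ 1.396 -1.025  3.982] after-turn axes [ 1.709 -1.072  3.845] q [-0.35 -0.04  0.95  2.26 -0.84  0.42  2.84]
```

```bash
python3 -m jog '[[[0.4,-0.25,0.4,0,0,0,20],[0.4,-0.25,0.4,0,0,0,20],[0.4,-0.25,0.4,0,-0.01,0,20],[0.2,-0.25,0.4,0,-0.01,0,20],[0,0,0,0,-0.007,0.006,20],[0,0,0,0,0,0,20]]]'
python3 -c "
from h import *
Rt=tool(-3.2,45);n=np.array([-.707*.998,.707*.057,.707])
g=np.array([581.5,-289.5,128])+60*n+8*Rt[:,2]
plan(g,Rt,tcp=True)"
```

```text
t: 7.95
tool_pos: [502.2, -273.2, 249.7]
ee_rot: [0.07, 2.376, -0.051]
contact_force: [0.4, 1.1, -1.3]
gripper_width: 23.9
finger_force: 44.9
t7.95 tcp [ 502.2 -273.2  249.7] -> TCP [ 544.8 -287.4  164.8] w 23.9 ff 44.9 cf [ 0.4  1.1 -1.3]
turn units [-0.0059 -0.0064  0.0015] shift units: before-turn axes [ 1.105 -0.398  3.661] after-turn axes [ 1.177 -0.471  3.63 ] q [-0.86 -0.27  1.41  2.33 -0.5   0.21  2.6 ]
```

```bash
cat > fk.py <<'E'
import numpy as np,itertools,json
from scipy.spatial.transform import Rotation as R
from scipy.optimize import least_squares
S=[-1,1,-1,1,-1,1,-1]
def fk(q,p,S=S):
    h,L1,L2,Lw,a1,a2,a3,a0,f=p
    X=np.array([0,0,h]);M=np.eye(3)
    off=[(a0,0),(0,L1),(a1,0),(a2,L2),(0,0),(a3,Lw),(0,0)]
    ax='zyzyzyz';o=[(a0,0,0),(0,0,L1),(a1,0,0),(a2,0,L2),(0,0,0),(a3,0,Lw),(0,0,0)]
    for i in range(7):
        M=M@R.from_euler(ax[i],S[i]*q[i]).as_matrix();X=X+M@np.array(o[i])
    return X,M@R.from_euler('z',f).as_matrix()
D=[([-1.337,.411,-.013,1.596,.006,1.134,-.082],[185.8,596.7,222.6],[-.5,-3.1,0]),
([-0.51,0.18,0.5,2.11,-0.12,0.87,1.29],[446.3,-18.5,159.9],[.534,3.095,.001]),
([-0.36,0.47,0.36,2.23,-0.35,0.49,1.5],[444.1,-17,4.8],[.535,3.095,.001]),
([-0.39,-0.11,0.92,2.36,-0.69,0.36,2.67],[471.2,-216.5,229.2],[.058,2.494,.009]),
([-0.35,-0.04,0.95,2.26,-0.84,0.42,2.84],[508.6,-258.5,263],[.047,2.441,-.04]),
([-0.86,-0.27,1.41,2.33,-0.5,0.21,2.6],[502.2,-273.2,249.7],[.07,2.376,-.051])]
def res(p,S):
    r=[]
    for q,x,w in D:
        X,M=fk(q,p,S);r+=list((X-x)/5);r+=list(R.from_matrix(M.T@R.from_rotvec(w).as_matrix()).as_rotvec()/.01)
    return np.array(r)
if __name__=='__main__':
    out=[]
    for s in itertools.product([1,-1],repeat=3):
        S_=[-1,1,s[0],1,s[1],1,s[2]]
        for f in(0,1.57,3.14,-1.57):
            o=least_squares(lambda p:res(p,S_),[350,400,400,250,0,0,0,0,f],x_scale=[100]*8+[1],loss='soft_l1');out.append((o.cost,S_,o.x))
    out.sort(key=lambda a:a[0])
    for o in out[:3]:print(round(o[0],1),o[1],np.round(o[2],2))
    print(np.round(res(out[0][2],out[0][1]).reshape(-1,6),1))
E
python3 fk.py
```

```text
24.0 [-1, 1, -1, 1, -1, 1, -1] [342.1  437.56 452.47 331.37  21.99 -13.09 -23.72 -21.92   1.57]
24.0 [-1, 1, -1, 1, -1, 1, -1] [342.1  437.56 452.47 331.37  21.99 -13.09 -23.72 -21.92   1.57]
24.0 [-1, 1, -1, 1, -1, 1, -1] [342.1  437.56 452.47 331.37  21.99 -13.09 -23.72 -21.92   1.57]
[[-10.    0.1   0.2   0.1   0.2   1.7]
 [  1.2   5.7  -0.3   0.7   0.4  -0.1]
 [ -3.5   3.4  -1.2   0.2   0.2  -0.5]
 [  0.6   0.3   0.4  -0.   -0.3   0. ]
 [ -1.2  -0.2  -0.4   0.2  -0.5  -0. ]
 [ -0.1  -0.3   1.4  -0.5  -0.6  -0.5]]
```

```bash
python3 - <<'E'
import re
s=open('fk.py').read()
s=s.replace("h,L1,L2,Lw,a1,a2,a3,a0,f=p","h,L1,L2,Lw,a0,a2,b0,b2,b4,f=p").replace("o=[(a0,0,0),(0,0,L1),(a1,0,0),(a2,0,L2),(0,0,0),(a3,0,Lw),(0,0,0)]","o=[(a0,b0,0),(0,0,0),(0,b2,L1),(0,0,0),(a2,b4,L2),(0,0,0),(0,0,Lw)]")
s=s.replace("[350,400,400,250,0,0,0,0,f]","[350,400,400,250,0,0,0,0,0,f]").replace("[100]*8","[100]*9").replace("    off=[(a0,0),(0,L1),(a1,0),(a2,L2),(0,0),(a3,Lw),(0,0)]\n","")
open('fk.py','w').write(s)
E
python3 fk.py
```

```text
2.4 [-1, 1, -1, 1, -1, 1, -1] [279.14 538.85 456.64 351.84  -3.56   7.01 -36.82 -15.99   3.46   1.57]
2.4 [-1, 1, -1, 1, -1, 1, -1] [279.14 538.85 456.64 351.84  -3.56   7.01 -36.82 -15.99   3.46   1.57]
2.4 [-1, 1, -1, 1, -1, 1, -1] [279.14 538.85 456.64 351.84  -3.56   7.01 -36.82 -15.99   3.46   1.57]
[[ 0.2 -0.2 -0.1  0.1  0.2  1.7]
 [ 0.3  0.5  0.3  0.7  0.4 -0.1]
 [-0.2 -0.1 -0.   0.2  0.2 -0.5]
 [-0.2 -0.   0.  -0.  -0.3  0. ]
 [ 0.2  0.1  0.1  0.2 -0.5 -0. ]
 [-0.  -0.2 -0.2 -0.5 -0.6 -0.5]]
```

```bash
cat > sim.py <<'E'
from fk import *
P=np.array([279.14,538.85,456.64,351.84,-3.56,7.01,-36.82,-15.99,3.46,np.pi/2])
LO=np.array([-2.95,-.29,-1.47,.14,-1.03,.13,-2.86]);HI=np.array([2.95,1.99,1.44,2.54,4.17,1.85,2.86])
def err(q,X,M):
    x,m=fk(q,P);return np.r_[(X-x)/1000,R.from_matrix(M@m.T).as_rotvec()]
def jac(q):
    x,m=fk(q,P);J=[]
    for i in range(7):
        d=np.zeros(7);d[i]=1e-5;a,b=fk(q+d,P);J.append(np.r_[(a-x)/1000,R.from_matrix(b@m.T).as_rotvec()]/1e-5)
    return np.array(J).T
def ik(q,X,M,n=6):
    q=q.copy()
    for _ in range(n):
        e=err(q,X,M);J=jac(q);free=np.ones(7,bool)
        for _ in range(3):
            dq=np.zeros(7);Jf=J[:,free];dq[free]=Jf.T@np.linalg.solve(Jf@Jf.T+1e-4*np.eye(6),e)
            bad=free&((q+dq<LO+.01)|(q+dq>HI-.01))
            if not bad.any():break
            free&=~bad
        q=np.clip(q+dq,LO,HI)
    return q
def run(q,rows):
    "simulate jog rows [dx,dy,dz,rx,ry,rz]; returns q"
    x,m=fk(q,P)
    for r in rows:
        x=x+m@np.array(r[:3])*25;m=m@R.from_rotvec(np.array(r[3:6])*np.pi).as_matrix();q=ik(q,x,m)
    return q,err(q,x,m)
E
python3 - <<'E'
from sim import *
np.set_printoptions(precision=2,suppress=True)
from h import tool
q=np.array(D[0][0])
q,e=run(q,[[-.75,-.82,0,0,0,0]]*19+[[-.75,-.82,.5,0,0,0]]*5);print(q,'real -.51 .18 .5 2.11 -.12 .87 1.29')
q,e=run(q,[[0,0,.9,0,0,0]]*7);print(q,'real -.36 .47 .36 2.23 -.35 .49 1.5')
q,e=run(q,[[0,0,-.9,0,0,0]]*7+[[0,0,-.9,0,0,-.0304]]*3);q,e=run(q,[[-.3,-.9,0,0,0,0]]*4+[[-.15,-.9,0,0,-.0357,0]]*6);print(q,'real -.39 -.11 .92 2.36 -.69 .36 2.67')
# feasible set at rest: random restarts
rng=np.random.default_rng(0)
def scan(X,M,nm):
    best=[]
    for k in range(60):
        q0=rng.uniform(LO,HI);o=least_squares(lambda q:np.r_[err(q,X,M)*50,.02*(q-(LO+HI)/2)/(HI-LO)],q0,bounds=(LO,HI))
        if np.abs(err(o.x,X,M)).max()<.004:best.append((min(((o.x-LO)).min(),(HI-o.x).min()),tuple(np.round(o.x,2))))
    best=sorted(set(best),reverse=True);print(nm,len(best));[print('  %.2f'%b[0],np.array(b[1])) for b in best[:3]]
F=np.diag([-1,-1,1.])
def c(a,p):return tool(a,p)
for nm,X,h,p in(('rest45',(581.5,-289.5,128),-3.2,45),('rest45up',(540,-287.5,170),-3.2,45),('rest0',(581.5,-289.5,128),-3.2,0),('hang45',(548,361,168),6.8,45),('hang45up',(548,361,270),6.8,45),('hangfront',(500,350,230),6.8,45)):
    M=c(h,p);T=np.array(X)+8*M[:,2]
    scan(T,M,nm);scan(T,M@F,nm+' flip')
E
```

```text
[-0.47  0.23  0.45  2.06 -0.13  0.88  1.32] real -.51 .18 .5 2.11 -.12 .87 1.29
[-0.35  0.5   0.33  2.16 -0.32  0.52  1.49] real -.36 .47 .36 2.23 -.35 .49 1.5
[ 1.42  0.19 -0.94  2.17 -0.56  0.3   2.58] real -.39 -.11 .92 2.36 -.69 .36 2.67
rest45 26
  0.10 [ 1.54  0.93 -1.37  2.15  1.86  0.48  0.51]
  0.10 [ 1.54  0.93 -1.37  2.15  1.86  0.48  0.51]
  0.10 [ 1.54  0.93 -1.37  2.15  1.86  0.48  0.51]
rest45 flip 25
  0.00 [ 1.57  1.04 -1.47  2.15  1.83  0.61 -2.54]
  0.00 [ 1.57  1.04 -1.47  2.15  1.83  0.61 -2.54]
  0.00 [ 1.57  1.04 -1.47  2.15  1.83  0.61 -2.54]
rest45up 21
  0.00 [ 1.69  0.84 -1.47  2.2   1.65  0.44  0.68]
  0.00 [ 1.69  0.84 -1.47  2.2   1.65  0.44  0.68]
  0.00 [ 1.69  0.84 -1.47  2.2   1.65  0.44  0.68]
rest45up flip 21
  0.00 [ 1.31  0.42 -0.81  2.24  4.17  0.13  1.11]
  0.00 [ 1.31  0.42 -0.81  2.24  4.17  0.13  1.11]
  0.00 [ 1.31  0.42 -0.81  2.24  4.17  0.13  1.11]
rest0 35
  0.83 [ 0.72  0.61 -0.49  1.6   0.32  1.02  1.65]
  0.83 [ 0.72  0.61 -0.49  1.6   0.32  1.02  1.65]
  0.83 [ 0.72  0.61 -0.49  1.6   0.32  1.02  1.65]
rest0 flip 24
  0.84 [ 0.48  0
[... 439 characters left out ...]
.55  2.13  1.58  0.76  2.57]
hang45up 40
  0.51 [-0.48  0.24 -0.54  2.03  1.24  0.73 -0.19]
  0.51 [-0.48  0.24 -0.54  2.03  1.24  0.73 -0.19]
  0.51 [-0.48  0.24 -0.54  2.03  1.24  0.73 -0.19]
hang45up flip 12
  0.00 [-1.89  0.32  1.16  2.13  0.65  0.33 -2.86]
  0.00 [-1.89  0.32  1.16  2.13  0.65  0.33 -2.86]
  0.00 [-1.89  0.32  1.16  2.13  0.65  0.33 -2.86]
hangfront 38
  0.38 [-0.54  0.24 -0.55  2.16  1.34  0.75 -0.4 ]
  0.38 [-0.54  0.24 -0.55  2.16  1.34  0.75 -0.4 ]
  0.38 [-0.54  0.24 -0.55  2.16  1.34  0.75 -0.4 ]
hangfront flip 28
  0.12 [-0.52  0.25 -0.58  2.16  1.35  0.76  2.74]
  0.12 [-0.52  0.25 -0.58  2.16  1.35  0.76  2.74]
  0.12 [-0.52  0.25 -0.58  2.16  1.35  0.76  2.74]
```

```bash
cat > scan.py <<'E'
from sim import *
from h import tool
np.set_printoptions(precision=2,suppress=True)
rng=np.random.default_rng(0)
def scan(X,M,q0s,n=2):
    sol=[]
    for q0 in q0s:
        for j3 in np.arange(-1.2,1.3,.3):
            q1=np.array(q0);q1[0]+=q1[2]-j3;q1[2]=j3;q1=np.clip(q1,LO+.02,HI-.02)
            o=least_squares(lambda q:np.r_[err(q,X,M)*50,.3*(q[2]-j3)],q1,bounds=(LO,HI))
            if np.abs(err(o.x,X,M)).max()<.004:
                mg=np.minimum(o.x-LO,HI-o.x).min();sol.append((mg,o.x))
    sol.sort(key=lambda s:-s[0]);return sol[:n]
E
python3 - <<'E'
from scan import *
q0=[[.45,.4,0,2,0,.8,1.8],[.45,.4,0,2,1.2,.8,.6],[.45,.4,0,2,-.8,.8,2.5]]
for p in(45,35,25,15):
  for nm,X in(('home',(581.5,-289.5,128)),('up',(546,-287.5,163))):
    M=tool(-3.2,p);s=scan(np.array(X)+8*M[:,2],M,q0);print(nm,p,[(round(a,2),b) for a,b in s])
  M=tool(-19.6,p-45);s=scan(np.array((444.3,-18.4,12))+8*M[:,2],M,[[0,.4,0,2.2,0,.5,1.3],[0,.4,0,2,1.2,.5,.5]],1);print('bench',p-45,[(round(a,2),b) for a,b in s])
E
```

```text
home 45 [(np.float64(0.18), array([ 1.47,  0.77, -1.2 ,  2.16,  1.98,  0.31,  0.3 ])), (np.float64(0.18), array([ 1.47,  0.77, -1.2 ,  2.16,  1.98,  0.31,  0.3 ]))]
up 45 [(np.float64(0.05), array([ 1.55,  0.63, -1.2 ,  2.2 ,  1.83,  0.18,  0.39])), (np.float64(0.05), array([ 1.55,  0.63, -1.2 ,  2.2 ,  1.83,  0.18,  0.39]))]
bench 0 [(np.float64(0.4), array([ 0.64,  0.65, -0.9 ,  2.14,  0.79,  0.73,  0.43]))]
home 35 [(np.float64(0.27), array([ 1.4 ,  0.74, -1.2 ,  2.04,  1.27,  0.43,  0.93])), (np.float64(0.27), array([ 1.4 ,  0.74, -1.2 ,  2.04,  1.27,  0.43,  0.93]))]
up 35 [(np.float64(0.23), array([ 1.49,  0.6 , -1.2 ,  2.08,  0.96,  0.36,  1.2 ])), (np.float64(0.23), array([ 1.49,  0.6 , -1.2 ,  2.08,  0.96,  0.36,  1.2 ]))]
bench -10 [(np.float64(0.53), array([ 0.65,  0.73, -0.9 ,  2.01,  0.62,  0.9 ,  0.63]))]
home 25 [(np.float64(0.35), array([ 1.16,  0.58, -0.9 ,  1.92,  0.65,  0.48,  1.42])), (np.float64(0.35), array([ 1.16,  0.58, -0.9 ,  1.92,  0.65,  0.48,  1.42]))]
up 25 [(np.float64(0.36), array([ 1.22,  0.47, -0.9 ,  1.97,  0.43,  0.49,  1.63])), (np.float64(0.36), array([ 1.22,  0.47, -0.9 ,  1.97,  0.43,  0.49,  1.63]))]
bench -20 [(np.float64(0.64), array([ 0.46,  0.71, -0.6 ,  1.9 ,  0.28,  0.98,  0.95]))]
home 15 [(np.float64(0.57), array([ 1.08,  0.62, -0.9 ,  1.79,  0.61,  0.75,  1.44])), (np.float64(0.57), array([ 1.08,  0.62, -0.9 ,  1.79,  0.61,  0.75,  1.44]))]
up 15 [(np.float64(0.57), array([ 1.14,  0.52, -0.9 ,  1.84,  0.48,  0.76,  1.56])), (np.float64(0.57), array([ 1.14,  0.52, -0.9 ,  1.84,  0.48,  0.76,  1.56]))]
bench -30 [(np.float64(0.72), array([ 0.05,  0.72,  0.  ,  1.81, -0.16,  1.13,  1.38]))]
```

```bash
python3 - <<'E'
s=open('sim.py').read()
s=s.replace("def ik(q,X,M,n=6):\n    q=q.copy()","VM=np.array([2.39,2.39,3.01,3.01,3.14,3.14,3.14])*.7/12\ndef ik(q,X,M,n=3):\n    q00=q;q=q.copy()").replace("q=np.clip(q+dq,LO,HI)","q=np.clip(np.clip(q+dq,q00-VM,q00+VM),LO,HI)")
open('sim.py','w').write(s)
E
cat > path.py <<'E'
from sim import *
from h import tool
np.set_printoptions(precision=2,suppress=True)
def go(q,X,M,n):
    x0,m0=fk(q,P);w=R.from_matrix(m0.T@M).as_rotvec()
    for k in range(1,n+1): q=ik(q,x0+(np.array(X)-x0)*k/n,m0@R.from_rotvec(w*k/n).as_matrix())
    e=err(q,np.array(X),M);return q,np.abs(e[:3]).max()*1000,np.abs(e[3:]).max()
E
python3 - <<'E'
from path import *
from station import bot
q0=np.array(bot.get_state()['q']);print(q0)
def seq(q,L):
    for X,h,p,n in L:
        q,a,b=go(q,X,tool(h,p),n);print(X,h,p,q,'err %.0f %.2f'%(a,b))
    return q
b=[((460,-150,230),-3.2,20,10),((450,-18,200),-3.2,0,10),((450,-18,10),-3.2,0,10),((450,-18,80),-3.2,0,4),((450,-18,80),-3.2,-30,6),((450,-18,10),-3.2,-30,5),]
r=[((450,-18,200),-3.2,-30,8),((560,-290,240),-3.2,15,14),((560,-290,165),-3.2,15,5),((581,-290,130),-3.2,15,5),((581,-290,200),-3.2,0,5),((581,-290,120),-3.2,0,5)]
h=[((560,-290,300),-3.2,0,8),((470,0,330),0,20,14),((480,340,300),6.8,40,14),((548,361,270),6.8,45,6),((548,361,168),6.8,45,6)]
seq(q0,b+r+h)
E
```

```text
[-0.86 -0.27  1.41  2.33 -0.5   0.21  2.6 ]
(460, -150, 230) -3.2 20 [-0.36 -0.07  0.61  2.21 -0.04  0.65  1.8 ] err 0 0.00
(450, -18, 200) -3.2 0 [-0.5   0.13  0.47  2.05 -0.07  0.97  1.53] err 0 0.00
(450, -18, 10) -3.2 0 [-0.35  0.47  0.35  2.21 -0.32  0.51  1.76] err 0 0.00
(450, -18, 80) -3.2 0 [-0.43  0.33  0.44  2.17 -0.22  0.68  1.67] err 0 0.00
(450, -18, 80) -3.2 -30 [-0.33  0.65  0.42  1.78 -0.25  1.3   1.73] err 0 0.00
(450, -18, 10) -3.2 -30 [-0.31  0.75  0.39  1.8  -0.28  1.19  1.75] err 0 0.00
(450, -18, 200) -3.2 -30 [-0.36  0.5   0.46  1.7  -0.19  1.52  1.68] err 0 0.00
(560, -290, 240) -3.2 15 [ 0.04  0.29  0.52  1.81 -0.34  0.87  2.24] err 0 0.00
(560, -290, 165) -3.2 15 [ 0.09  0.37  0.48  1.89 -0.43  0.72  2.33] err 0 0.00
(581, -290, 130) -3.2 15 [ 0.11  0.45  0.44  1.88 -0.49  0.67  2.36] err 0 0.00
(581, -290, 200) -3.2 0 [-0.    0.5   0.57  1.6  -0.29  1.13  2.15] err 0 0.00
(581, -290, 120) -3.2 0 [ 0.03  0.59  0.53  1.67 -0.34  0.98  2.19] err 0 0.00
(560, -290, 300) -3.2 0 [-0.03  0.4   0.6   1.52 -0.23  1.3   2.12] err 0 0.00
(470, 0, 330) 0 20 [-0.44 -0.18  0.25  2.06  0.14  0.92  1.32] err 0 0.00
(480, 340, 300) 6.8 40 [-0.68  0.06 -0.36  2.07  0.88  0.75  0.07] err 0 0.00
(548, 361, 270) 6.8 45 [-0.69  0.2  -0.3   2.05  1.17  0.68 -0.16] err 0 0.00
(548, 361, 168) 6.8 45 [-0.74  0.36 -0.27  2.15  1.52  0.65 -0.57] err 0 0.00
```

```bash
cat >> h.py <<'E'
def mv(X,h,p,n):
    "one row repeated n times reaching TCP X, tool(h,p)"
    s=bot.get_state();Rc=R.from_rotvec(s['ee_rot']);w=(Rc.inv()*R.from_matrix(tool(h,p))).as_rotvec()
    d=(Rc*R.from_rotvec(w/2)).inv().apply(np.array(X,float)-s['tool_pos'])/25
    print('n',n,'row',np.round(d/n,3),np.round(w/np.pi/n,4),'| total',np.round(d,2),'tcp',np.round(s['tool_pos'],1),'t%.1f w%.1f ff%.0f'%(s['t'],s['gripper_width'],s['finger_force']),'cf',np.round(s['contact_force'],1),'q',np.round(s['q'],2))
E
python3 -c "
from h import *
mv((450,-18,200),-3.2,0,12)"
```

```text
n 12 row [0.267 0.84  0.063] [-0.0005  0.0203 -0.0001] | total [ 3.2  10.09  0.76] tcp [ 502.2 -273.2  249.7] t8.0 w23.9 ff45 cf [ 0.4  1.1 -1.3] q [-0.86 -0.27  1.41  2.33 -0.5   0.21  2.6 ]
```

```bash
python3 -m jog '[[[0.267,0.84,0.063,0,0.0203,0,20],[0.267,0.84,0.063,0,0.0203,0,20],[0.267,0.84,0.063,0,0.0203,0,20],[0.267,0.84,0.063,0,0.0203,0,20],[0.267,0.84,0.063,0,0.0203,0,20],[0.267,0.84,0.063,0,0.0203,0,20],[0.267,0.84,0.063,0,0.0203,0,20],[0.267,0.84,0.063,0,0.0203,0,20],[0.267,0.84,0.063,0,0.0203,0,20],[0.267,0.84,0.063,0,0.0203,0,20],[0.267,0.84,0.063,0,0.0203,0,20],[0.267,0.84,0.063,0,0.0203,0,20]]]'
python3 -c "
from h import *
mv((450,-18,6),-3.2,0,9)"
```

```text
t: 8.95
tool_pos: [456.7, -25.7, 197.6]
ee_rot: [0.106, 3.124, -0.032]
contact_force: [-0.2, -0.0, -3.0]
gripper_width: 24.1
finger_force: 44.9
n 9 row [0.039 0.041 0.851] [-0.0007  0.0006 -0.0004] | total [0.35 0.37 7.66] tcp [456.7 -25.7 197.6] t8.9 w24.1 ff45 cf [-0.2 -0.  -3. ] q [-0.57  0.14  0.56  2.06 -0.07  0.95  1.53]
```

```bash
python3 -m jog '[[[0,0,0.9,-0.006,0.005,-0.003,20],[0,0,0.9,0,0,0,20],[0,0,0.9,0,0,0,20],[0,0,0.9,0,0,0,20],[0,0,0.9,0,0,0,20],[0,0,0.9,0,0,0,20],[0,0,0.9,0,0,0,20],[0,0,0.7,0,0,0,20],[0,0,0.5,0,0,0,20],[0,0,0.14,0,0,0,20],[0,0,0,0,0,0,20],[0,0,0,0,0,0,44]]]'
python3 -m jog '[[[0,0,0,0,0,0,44],[0,0,0,0,0,0,44],[0,0,-0.6,0,0,0,44],[0,0,-0.6,0,0,0,44],[0,0,-0.8,0,0,0,44],[0,0,-0.8,0,0,0,44]]]'
python3 - <<'E'
from h import *
n='top';im,d=viewer.snapshot(n);im2,d2=viewer.snapshot('scene')
for n,im,d in((n,im,d),('scene',im2,d2)):
    W=cloud(n,d);x,y,z=W[...,0],W[...,1],W[...,2]
    m=(cv2.inRange(cv2.cvtColor(im,cv2.COLOR_RGB2HSV),(5,170,90),(20,255,255))>0)&(abs(x-450)<90)&(abs(y+20)<70)&(z<34)&(z>14)
    Q=W[m];print(n,m.sum(),cv2.minAreaRect(Q[:,:2].astype(np.float32)) if len(Q)>5 else '',Q[:,2].max() if len(Q) else '')
mv((456,-26,80),-3.2,-30,6)
E
```

```text
t: 9.95
tool_pos: [458.8, -27.5, 6.3]
ee_rot: [0.092, 3.136, 0.001]
contact_force: [-0.3, -0.3, -0.7]
gripper_width: 27.6
finger_force: 0.0
t: 10.45
tool_pos: [458.0, -27.9, 77.9]
ee_rot: [0.09, 3.134, -0.001]
contact_force: [0.1, -0.1, 0.2]
gripper_width: 44.2
finger_force: 0.0
top 0  
scene 350 ((462.5052795410156, -28.90253448486328), (25.671545028686523, 95.01805114746094), 87.68634033203125) 30.4279961332643
n 6 row [0.028 0.01  0.005] [ 0.0001  0.0284 -0.0001] | total [0.17 0.06 0.03] tcp [460.2 -27.7  79.7] t10.6 w43.8 ff0 cf [0.4 0.2 0.5] q [-0.47  0.35  0.51  2.16 -0.27  0.68  1.75]
```

```bash
python3 -m jog '[[[0,0,0,0,0.0284,0,44],[0,0,0,0,0.0284,0,44],[0,0,0,0,0.0284,0,44],[0,0,0,0,0.0284,0,44],[0,0,0,0,0.0284,0,44],[0,0,0,0,0.0284,0,44],[0,0,0,0,0,0,44]]]'
python3 -c "
from h import *
mv((456.5,-28,9),-3.2,-30,4)"
```

```text
t: 11.13
tool_pos: [458.8, -27.5, 74.3]
ee_rot: [-0.073, -2.606, -0.019]
contact_force: [-0.5, 0.9, -0.2]
gripper_width: 44.0
finger_force: 0.0
n 4 row [-0.31  -0.006  0.575] [-0.0001 -0.0009 -0.0001] | total [-1.24 -0.02  2.3 ] tcp [458.8 -27.5  74.3] t11.1 w44.0 ff0 cf [-0.5  0.9 -0.2] q [-0.34  0.7   0.48  1.74 -0.28  1.32  1.78]
```

```bash
python3 -m jog '[[[-0.37,0,0.69,0,-0.002,0,44],[-0.37,0,0.69,0,-0.002,0,44],[-0.3,0,0.55,0,0,0,44],[-0.2,0,0.37,0,0,0,44],[0,0,0,0,0,0,44],[0,0,0,0,0,0,44],[0,0,0,0,0,0,20],[0,0,0,0,0,0,20],[0,0,0,0,0,0,20],[0,0,0,0,0,0,20],[0,0,0,0,0,0,20],[0,0,0,0,0,0,20]]]' 50
python3 -c "
from h import *
mv((456,-28,200),-3.2,-30,9)"
```

```text
t: 12.13
tool_pos: [457.0, -27.8, 12.5]
ee_rot: [-0.075, -2.626, -0.019]
contact_force: [1.3, 0.7, 5.6]
gripper_width: 23.7
finger_force: 50.0
n 9 row [ 0.417 -0.001 -0.722] [ 0.      0.0003 -0.0001] | total [ 3.75 -0.01 -6.49] tcp [457.  -27.8  12.5] t12.1 w23.7 ff50 cf [1.3 0.7 5.6] q [-0.33  0.78  0.45  1.78 -0.32  1.2   1.8 ]
```

```bash
python3 -m jog '[[[0.2,0,-0.35,0,0,0,20],[0.42,0,-0.72,0,0,0,20],[0.42,0,-0.72,0,0,0,20],[0.42,0,-0.72,0,0,0,20],[0.42,0,-0.72,0,0,0,20],[0.42,0,-0.72,0,0,0,20],[0.42,0,-0.72,0,0,0,20],[0.42,0,-0.72,0,0,0,20],[0.42,0,-0.72,0,0,0,20],[0.42,0,-0.72,0,0,0,20],[0.2,0,-0.35,0,0,0,20]]]'
python3 -c "
from h import *
mv((530,-287,220),-3.2,15.3,12)"
```

```text
t: 13.05
tool_pos: [454.4, -28.0, 221.9]
ee_rot: [-0.076, -2.628, -0.019]
contact_force: [1.0, 0.2, -1.9]
gripper_width: 23.5
finger_force: 50.0
n 12 row [-0.299 -0.848 -0.03 ] [-0.     -0.0207 -0.0001] | total [ -3.59 -10.17  -0.37] tcp [454.4 -28.  221.9] t13.1 w23.5 ff50 cf [ 1.   0.2 -1.9] q [-0.39  0.5   0.54  1.66 -0.2   1.56  1.72]
```

```bash
python3 -m jog '[[[-0.3,-0.85,-0.03,0,-0.0207,0,20],[-0.3,-0.85,-0.03,0,-0.0207,0,20],[-0.3,-0.85,-0.03,0,-0.0207,0,20],[-0.3,-0.85,-0.03,0,-0.0207,0,20],[-0.3,-0.85,-0.03,0,-0.0207,0,20],[-0.3,-0.85,-0.03,0,-0.0207,0,20],[-0.3,-0.85,-0.03,0,-0.0207,0,20],[-0.3,-0.85,-0.03,0,-0.0207,0,20],[-0.3,-0.85,-0.03,0,-0.0207,0,20],[-0.3,-0.85,-0.03,0,-0.0207,0,20],[-0.3,-0.85,-0.03,0,-0.0207,0,20],[-0.3,-0.85,-0.03,0,-0.0207,0,20]]]'
python3 -m jog '[[[0,0,0,0,0,0,20]]]' >/dev/null
python3 - <<'E'
from h import *
mv((540.8,-287.2,173),-3.2,15.3,3)
np.set_printoptions(precision=1,suppress=True)
for n in('scene','top'):
    im,d=viewer.snapshot(n);W=cloud(n,d);x,y,z=W[...,0],W[...,1],W[...,2]
    m=(cv2.inRange(cv2.cvtColor(im,cv2.COLOR_RGB2HSV),(5,170,90),(20,255,255))>0)&(abs(x-540)<90)&(abs(y+290)<60)&(z>100)
    Q=W[m];s=bot.get_state()
    if len(Q)>20:
        c=Q.mean(0);print(n,len(Q),c,np.linalg.svd(Q-c,full_matrices=0)[2],s['tool_pos'],Q.max(0),Q.min(0))
    if n=='scene':save('b.png',cv2.resize(im[150:300,150:350],(800,600),interpolation=2))
E
```

```text
t: 14.05
tool_pos: [526.8, -288.2, 214.4]
ee_rot: [0.083, 2.873, -0.013]
contact_force: [0.2, -0.0, -2.7]
gripper_width: 23.8
finger_force: 50.0
n 3 row [-0.054  0.084  0.594] [-0.0005  0.0001 -0.0008] | total [-0.16  0.25  1.78] tcp [ 524.8 -292.5  214.9] t14.1 w23.5 ff50 cf [-0.5 -0.3 -1.5] q [ 0.01  0.27  0.58  1.91 -0.38  0.8   2.31]
scene 253 [ 547.7 -288.5  238.5] [[-0.6  0.2 -0.7]
 [-0.7  0.2  0.7]
 [-0.3 -1.  -0. ]] [ 525.  -289.9  214.4] [ 568.2 -278.7  260.5] [ 494.7 -306.6  187.4]
top 126 [ 554.9 -290.9  250.9] [[-0.5 -0.5  0.7]
 [-0.3  0.9  0.4]
 [ 0.8  0.   0.6]] [ 525.8 -288.   214.1] [ 569.1 -277.8  309.9] [ 532.8 -325.8  236.2]
```

View pics/b.png

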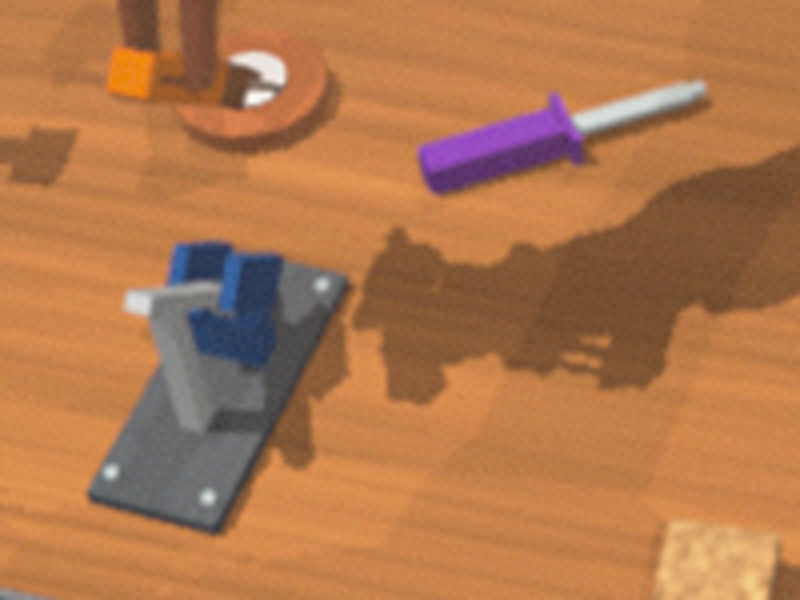

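The scraper is held butt-up above the rest, with the orange butt at about (133,72) in the crop. The rest below it is clear, its cheeks at (225,270). Moving to the pre-pose over the trough.

```bash
python3 -m jog '[[[-0.05,0,0.59,0,0,0,20],[-0.05,0.02,0.59,0,0,0,20],[-0.05,0.02,0.5,0,0,0,20],[0,0,0,0,0,0,20],[0,0,0,0,0,0,20],[0,0,0,0,0,0,20]]]'
python3 - <<'E'
from h import *
s=bot.get_state();print(s['tool_pos'])
mv((558.2-.0+4,-288.3,148.2+4),-3.2,15.3,3)
mv((579.7+3.5,-289.4,127+3.5),-3.2,15.3,5)
E
```

```text
t: 14.73
tool_pos: [542.0, -286.9, 175.2]
ee_rot: [0.082, 2.876, -0.012]
contact_force: [0.3, -0.5, -1.8]
gripper_width: 23.3
finger_force: 50.0
[ 542.03522291 -286.9252704   175.19100901]
n 3 row [-0.179 -0.003  0.367] [-0.0001 -0.0003 -0.0001] | total [-0.54 -0.01  1.1 ] tcp [ 542.  -286.9  175.2] t14.7 w23.3 ff50 cf [ 0.3 -0.5 -1.8] q [ 0.03  0.34  0.55  1.93 -0.45  0.73  2.35]
n 5 row [-0.224 -0.001  0.432] [-0.0001 -0.0002 -0.    ] | total [-1.12 -0.01  2.16] tcp [ 542.  -286.9  175.2] t14.7 w23.3 ff50 cf [ 0.3 -0.5 -1.8] q [ 0.03  0.34  0.55  1.93 -0.45  0.73  2.35]
```

```bash
python3 -m jog '[[[-0.22,0,0.43,0,0,0,20],[-0.22,0,0.43,0,0,0,20],[-0.22,0,0.43,0,0,0,20],[-0.22,0,0.43,0,0,0,20],[-0.12,0,0.22,0,0,0,20],[-0.06,0,0.11,0,0,0,20],[0,0,0,0,0,0,20],[0,0,0,0,0,0,20]]]'
python3 -m jog '[[[-0.03,0,0.06,0,0,0,20],[-0.03,0,0.06,0,0,0,20],[0,0,0,0,0,0,20]]]'
python3 - <<'E'
from h import *
mv((579.7,-289.4,127),-3.2,15.3,1)
E
```

```text
t: 15.4
tool_pos: [580.7, -289.7, 132.2]
ee_rot: [0.083, 2.876, -0.012]
contact_force: [0.3, -0.4, -1.0]
gripper_width: 23.6
finger_force: 50.0
t: 15.65
tool_pos: [582.6, -289.9, 131.0]
ee_rot: [0.083, 2.875, -0.011]
contact_force: [-6.1, 1.6, 6.5]
gripper_width: 23.8
finger_force: 50.0
n 1 row [0.153 0.015 0.125] [-0.0002 -0.0005 -0.0006] | total [0.15 0.01 0.12] tcp [ 582.6 -289.9  131. ] t15.7 w23.8 ff50 cf [-6.1  1.6  6.5] q [ 0.07  0.45  0.5   1.88 -0.53  0.68  2.39]
```

```bash
python3 -m jog '[[[0.06,0,0.035,0,0,0,20],[0.06,0,0.035,0,0,0,20],[0.06,0,0.035,0,0,0,20],[0,0,0,0,0,0,20]]]'
python3 -m jog '[[[0.06,0,0.035,0,0,0,20],[0.06,0,0.035,0,0,0,20],[0,0,0,0,0,0,20]]]'
```

```text
t: 15.98
tool_pos: [580.7, -290.5, 129.1]
ee_rot: [0.083, 2.871, -0.014]
contact_force: [-4.5, 0.7, 11.7]
gripper_width: 23.4
finger_force: 50.0
t: 16.23
tool_pos: [578.9, -290.8, 127.4]
ee_rot: [0.083, 2.869, -0.015]
contact_force: [-4.6, 0.6, 13.6]
gripper_width: 23.5
finger_force: 50.0
```

```bash
python3 -m jog '[[[0.06,0,0.03,0,0,0,20],[0.06,0,0.03,0,0,0,20],[0,0,0,0,0,0,20]]]'
python3 -m jog '[[[0.06,0,0.03,0,0,0,20],[0.06,0,0.03,0,0,0,20],[0,0,0,0,0,0,20]]]'
```

```text
t: 16.48
tool_pos: [578.9, -290.8, 127.3]
ee_rot: [0.083, 2.864, -0.016]
contact_force: [-1.1, 2.1, 22.1]
gripper_width: 23.4
finger_force: 50.0
t: 16.73
tool_pos: [578.9, -290.9, 127.3]
ee_rot: [0.082, 2.859, -0.017]
contact_force: [0.8, 3.9, 31.6]
gripper_width: 23.6
finger_force: 50.0
```

```bash
python3 -m jog '[[[-0.1,0,-0.05,0,0,0,20],[-0.1,0,-0.05,0,0,0,20],[0,0,0,0,0,0,20],[0,0,0,0,0,0,44],[0,0,0,0,0,0,44],[0,0,0,0,0,0,44],[0,0,0,0,0,0,44],[0,0,0,0,0,0,44]]]'
python3 - <<'E'
from h import *
np.set_printoptions(precision=2,suppress=True)
im,d=viewer.snapshot('scene');W=cloud('scene',d);x,y,z=W[...,0],W[...,1],W[...,2]
m=(cv2.inRange(cv2.cvtColor(im,cv2.COLOR_RGB2HSV),(5,170,90),(20,255,255))>0)&(abs(x-580)<90)&(abs(y+290)<60)&(z>90)
Q=W[m];print(len(Q),Q.mean(0),np.linalg.svd(Q-Q.mean(0),full_matrices=0)[2][0],Q.min(0),Q.max(0))
save('c.png',cv2.resize(im[170:290,140:300],(800,600),interpolation=2))
# regrip: scraper_grip at rest ~ (580.7,-290.5,128.3)
mv((578.9-20,-290.6,127.3+75),-3.2,15.3,4)
E
```

```text
t: 17.4
tool_pos: [576.0, -289.0, 122.8]
ee_rot: [0.082, 2.876, -0.012]
contact_force: [0.1, -0.5, 0.4]
gripper_width: 44.2
finger_force: 0.0
286 [ 596.22 -287.84  148.99] [ 0.76 -0.07  0.65] [ 539.   -320.84  104.19] [ 622.83 -267.06  174.68]
n 4 row [-0.04 -0.03 -0.81] [-0. -0. -0.] | total [-0.18 -0.1  -3.25] tcp [ 576.1 -289.   122.8] t17.4 w44.2 ff0 cf [-0.1  0.1 -0.5] q [ 0.08  0.46  0.49  1.9  -0.54  0.66  2.41]
```

View pics/c.png

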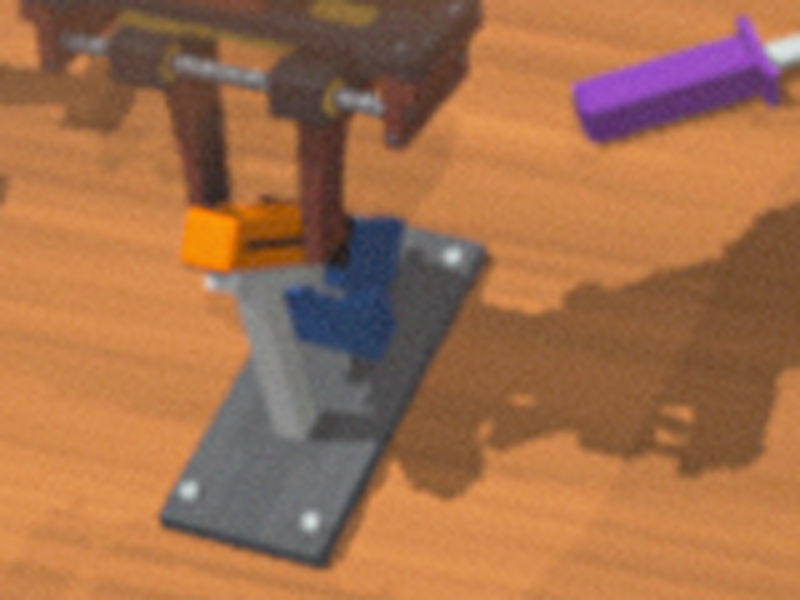

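The scraper lies released and home on the bar, butt at about (210,238) in the crop, guard against the blue cheeks. Retreating, straightening the tool, and taking a new grip.

```bash
python3 -m jog '[[[0,0,-0.8,0,0,0,44],[0,0,-0.8,0,0,0,44],[0,0,-0.8,0,0,0,44],[0,0,0,0,0.0283,0,44],[0,0,0,0,0.0283,0,44],[0,0,0,0,0.0283,0,44],[0,0,0,0,0,0,44]]]'
python3 -c "
from h import *
mv((581,-290.3,112),-3.2,0,4)"
```

```text
t: 18.03
tool_pos: [563.4, -286.5, 180.1]
ee_rot: [-0.083, -3.135, 0.002]
contact_force: [-0.5, 1.4, -0.3]
gripper_width: 44.1
finger_force: 0.0
n 4 row [-0.18  -0.028  0.681] [-0.0001 -0.0005  0.0002] | total [-0.72 -0.11  2.72] tcp [ 563.4 -286.5  180.1] t18.0 w44.1 ff0 cf [-0.5  1.4 -0.3] q [-0.03  0.51  0.61  1.65 -0.32  1.08  2.19]
```

```bash
python3 -m jog '[[[-0.36,-0.05,0,0,-0.001,0,44],[-0.36,-0.05,0.6,0,-0.001,0,44],[0,0,0.7,0,0,0,44],[0,0,0.7,0,0,0,44],[0,0,0.5,0,0,0,44],[0,0,0.2,0,0,0,44],[0,0,0,0,0,0,44],[0,0,0,0,0,0,20],[0,0,0,0,0,0,20],[0,0,0,0,0,0,20],[0,0,0,0,0,0,20],[0,0,0,0,0,0,20]]]' 55
python3 -m jog '[[[0,0,0,0,0,0,20]]]' 55
python3 -c "
from h import *
mv((581,-290.3,112),-3.2,0,4)"
```

```text
t: 19.03
tool_pos: [579.1, -291.8, 114.4]
ee_rot: [0.09, 3.134, -0.001]
contact_force: [-1.3, 1.6, 5.3]
gripper_width: 23.5
finger_force: 55.0
t: 19.12
tool_pos: [579.1, -291.8, 114.4]
ee_rot: [0.09, 3.134, -0.001]
contact_force: [-0.8, 1.2, 6.2]
gripper_width: 24.0
finger_force: 55.0
n 4 row [-0.018  0.016  0.024] [-0.      0.0005 -0.0001] | total [-0.07  0.06  0.1 ] tcp [ 579.1 -291.8  114.4] t19.1 w24.0 ff55 cf [-0.8  1.2  6.2] q [ 0.01  0.6   0.56  1.68 -0.38  0.97  2.23]
```

```bash
python3 -m jog '[[[0.2,0,-0.2,0,0,0,20],[0.5,0,-0.5,0,0,0,20],[0.6,0,-0.6,0,0,0,20],[0.5,0,-0.8,0,0,0,20],[0.3,0,-0.9,0,0,0,20],[0.2,0,-0.9,0,0,0,20],[0.1,0,-0.9,0,0,0,20],[0,0,-0.9,0,0,0,20],[0,0,-0.8,0,0,0,20]]]'
python3 - <<'E'
from h import *
from path import go
mv((475,0,320),0,18,12)
q=np.array(bot.get_state()['q']);np.set_printoptions(precision=2,suppress=True)
for X,h,p,n in [((475,0,320),0,18,12),((470,330,310),6.8,45,14),((500,356,285),6.8,45,6),((556,362,275),6.8,45,6),((556,362,157),6.8,45,6)]:
    q,a,b=go(q,X,tool(h,p),n);print(q,round(a,1),round(b,3))
E
```

```text
t: 19.87
tool_pos: [517.0, -288.4, 277.1]
ee_rot: [0.091, 3.136, -0.001]
contact_force: [-0.6, 0.5, -2.1]
gripper_width: 23.7
finger_force: 55.0
n 12 row [ 0.14  0.96 -0.17] [-0.   -0.01 -0.  ] | total [ 1.72 11.49 -1.99] tcp [ 517.  -288.4  277.1] t19.9 w23.7 ff55 cf [-0.6  0.5 -2.1] q [-0.07  0.35  0.66  1.64 -0.23  1.22  2.16]
[-0.5  -0.15  0.32  2.05  0.13  0.93  1.33] 0.0 0.0
[-0.69  0.02 -0.39  2.14  1.02  0.76 -0.09] 0.0 0.0
[-0.7   0.13 -0.37  2.1   1.12  0.74 -0.17] 0.0 0.0
[-0.66  0.21 -0.33  2.03  1.16  0.69 -0.13] 0.0 0.0
[-0.72  0.39 -0.28  2.14  1.56  0.65 -0.6 ] 0.0 0.0
```

```bash
python3 -m jog '[[[0.14,0.96,-0.17,0,-0.0083,-0.0015,20],[0.14,0.96,-0.17,0,-0.0083,-0.0015,20],[0.14,0.96,-0.17,0,-0.0083,-0.0015,20],[0.14,0.96,-0.17,0,-0.0083,-0.0015,20],[0.14,0.96,-0.17,0,-0.0083,-0.0015,20],[0.14,0.96,-0.17,0,-0.0083,-0.0015,20],[0.14,0.96,-0.17,0,-0.0083,-0.0015,20],[0.14,0.96,-0.17,0,-0.0083,-0.0015,20],[0.14,0.96,-0.17,0,-0.0083,-0.0015,20],[0.14,0.96,-0.17,0,-0.0083,-0.0015,20],[0.14,0.96,-0.17,0,-0.0083,-0.0015,20],[0.14,0.96,-0.17,0,-0.0083,-0.0015,20]]]'
python3 -c "
from h import *
mv((470,330,310),6.8,45,15)"
```

```text
t: 20.87
tool_pos: [477.1, 1.7, 318.7]
ee_rot: [0.001, 2.823, -0.014]
contact_force: [-0.3, 0.9, -0.9]
gripper_width: 23.7
finger_force: 55.0
n 15 row [-0.014  0.875  0.038] [-0.0015 -0.0099 -0.0021] | total [-0.21 13.12  0.57] tcp [477.1   1.7 318.7] t20.9 w23.7 ff55 cf [-0.3  0.9 -0.9] q [-0.53 -0.15  0.34  2.06  0.15  0.92  1.31]
```

```bash
python3 -m jog '[[[-0.014,0.875,0.03,-0.0015,-0.01,-0.0021,20],[-0.014,0.875,0.03,-0.0015,-0.01,-0.0021,20],[-0.014,0.875,0.03,-0.0015,-0.01,-0.0021,20],[-0.014,0.875,0.03,-0.0015,-0.01,-0.0021,20],[-0.014,0.875,0.03,-0.0015,-0.01,-0.0021,20],[-0.014,0.875,0.03,-0.0015,-0.01,-0.0021,20],[-0.014,0.875,0.03,-0.0015,-0.01,-0.0021,20],[-0.014,0.875,0.03,-0.0015,-0.01,-0.0021,20],[-0.014,0.875,0.03,-0.0015,-0.01,-0.0021,20],[-0.014,0.875,0.03,-0.0015,-0.01,-0.0021,20],[-0.014,0.875,0.03,-0.0015,-0.01,-0.0021,20],[-0.014,0.875,0.03,-0.0015,-0.01,-0.0021,20]]]'
python3 -m jog '[[[-0.014,0.875,0.03,-0.0015,-0.01,-0.0021,20],[-0.014,0.875,0.03,-0.0015,-0.01,-0.0021,20],[-0.014,0.875,0.03,-0.0015,-0.01,-0.0021,20],[0,0,0,0,0,0,20],[0,0,0,0,0,0,20]]]'
python3 -c "
from h import *
mv((500,356,285),6.8,45,4)
mv((556.6,362.1,275),6.8,45,6)"
```

```text
t: 21.87
tool_pos: [474.7, 263.8, 312.3]
ee_rot: [-0.114, 2.444, 0.043]
contact_force: [-0.3, -0.3, -1.9]
gripper_width: 23.7
finger_force: 55.0
t: 22.28
tool_pos: [469.9, 329.4, 310.5]
ee_rot: [-0.143, 2.351, 0.055]
contact_force: [0.8, -0.5, -2.2]
gripper_width: 24.1
finger_force: 55.0
n 4 row [-0.053  0.228  0.414] [-0.0001  0.0001  0.0003] | total [-0.21  0.91  1.66] tcp [469.9 329.4 310.5] t22.3 w24.1 ff55 cf [ 0.8 -0.5 -2.2] q [-0.72  0.   -0.35  2.16  1.02  0.75 -0.08]
n 6 row [-0.257  0.148  0.591] [-0.0001  0.0001  0.0002] | total [-1.54  0.89  3.55] tcp [469.9 329.4 310.5] t22.3 w24.1 ff55 cf [ 0.8 -0.5 -2.2] q [-0.72  0.   -0.35  2.16  1.02  0.75 -0.08]
```

```bash
python3 -m jog '[[[-0.1,0.3,0,0,0,0,20],[-0.2,0.3,0.3,0,0,0,20],[-0.28,0.29,0.6,0,0,0,20],[-0.28,0,0.6,0,0,0,20],[-0.28,0,0.6,0,0,0,20],[-0.28,0,0.6,0,0,0,20],[-0.12,0,0.6,0,0,0,20],[0,0,0.1,0,0,0,20],[0,0,0,0,0,0,20],[0,0,0,0,0,0,20]]]'
python3 - <<'E'
from h import *
mv((556.6,362.1,270),6.8,45,4)
np.set_printoptions(precision=2,suppress=True)
f=tool(6.8,0);fx=-f[:,0]
ims=[]
for n in('scene','top'):
    im,d=viewer.snapshot(n);W=cloud(n,d);x,y,z=W[...,0],W[...,1],W[...,2];s=bot.get_state()
    hs=cv2.cvtColor(im,cv2.COLOR_RGB2HSV)
    m=(cv2.inRange(hs,(5,170,90),(20,255,255))>0)&(abs(x-550)<60)&(abs(y-360)<45)&(z>230)
    Q=W[m];g=s['tool_pos']+np.array([0,0,11])-8.7*fx
    if len(Q)>10: print(n,len(Q),'mean',Q.mean(0),'min',Q.min(0),'max',Q.max(0),np.linalg.svd(Q-Q.mean(0),full_matrices=0)[2][0],'expected grip',g)
    m=(abs(x-g[0])<30)&(abs(y-g[1])<16)&(z>g[2]-125)&(z<g[2]-55)
    Q=W[m]; print('blade',len(Q),Q.mean(0) if len(Q) else '', [ (k,np.round(Q[abs(Q[:,2]-(g[2]-k))<6].mean(0),1)) for k in (60,80,100,120) if (abs(Q[:,2]-(g[2]-k))<6).any()])
    ims.append(im)
a=cv2.resize(ims[0][120:300,400:580],(560,560),interpolation=2);save('d.png',a)
E
```

```text
t: 23.12
tool_pos: [554.8, 361.5, 278.8]
ee_rot: [-0.14, 2.35, 0.056]
contact_force: [0.1, 0.9, -1.9]
gripper_width: 23.6
finger_force: 55.0
n 4 row [0.049 0.004 0.076] [-0.0001  0.0002  0.0001] | total [0.2  0.02 0.3 ] tcp [554.8 361.5 278.8] t23.1 w23.6 ff55 cf [ 0.1  0.9 -1.9] q [-0.68  0.18 -0.29  2.05  1.16  0.67 -0.13]
scene 650 mean [553.23 358.87 302.26] min [505.7  346.49 246.94] max [561.44 379.2  340.5 ] [-0.09  0.01  1.  ] expected grip [545.9  360.76 290.22]
blade 188 [546.97 359.16 198.68] [(60, array([548. , 359.9, 228.6])), (80, array([547.6, 358.9, 210.3])), (100, array([546.1, 359.4, 189.2])), (120, array([546.1, 359.1, 170.9]))]
top 203 mean [545.81 358.43 333.37] min [495.17 344.05 298.22] max [560.3  383.12 367.43] [-0.64  0.38  0.67] expected grip [545.8  360.94 290.48]
blade 13 [546.47 354.5  174.97] [(100, array([547.1, 353.8, 186.4])), (120, array([546.2, 355. , 169.5]))]
```

View pics/d.png

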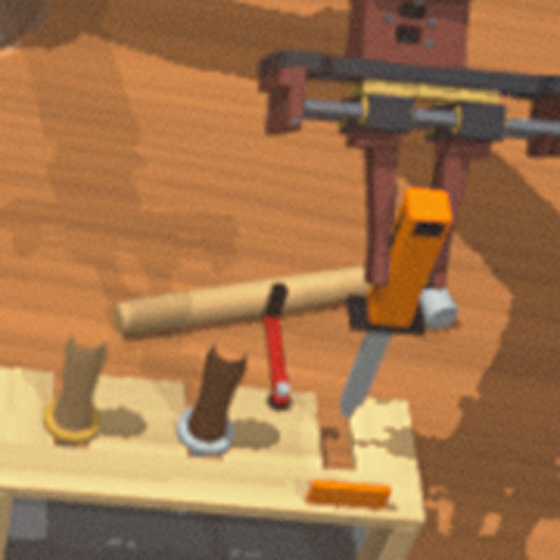

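The scraper hangs upright in the gripper, blade tip at about (345,410) in the crop, just above the free slot at (335,440). Lowering with force checks.

```bash
python3 -m jog '[[[0.25,0.04,0.4,0,0,0,20],[0.4,0,0.4,0,0,0,20],[0.4,0,0.4,0,0,0,20],[0,0,0,0,0,0,20]]]'
python3 -m jog '[[[0.5,0,0.5,0,0,0,20],[0.5,0,0.5,0,0,0,20],[0.4,0,0.4,0,0,0,20],[0.3,0,0.3,0,0,0,20],[0,0,0,0,0,0,20],[0,0,0,0,0,0,20]]]'
python3 -c "
from h import *
mv((556.6,363.1,160),6.8,45,3)"
```

```text
t: 23.55
tool_pos: [556.3, 362.4, 236.9]
ee_rot: [-0.142, 2.352, 0.055]
contact_force: [-0.6, -1.0, -1.8]
gripper_width: 23.9
finger_force: 55.0
t: 24.05
tool_pos: [557.6, 363.2, 179.7]
ee_rot: [-0.141, 2.349, 0.056]
contact_force: [0.0, 0.4, -1.3]
gripper_width: 23.5
finger_force: 55.0
n 3 row [0.195 0.001 0.175] [-0.0001  0.0003  0.0002] | total [0.59 0.   0.53] tcp [557.6 363.2 179.7] t24.1 w23.5 ff55 cf [ 0.   0.4 -1.3] q [-0.73  0.34 -0.25  2.14  1.5   0.63 -0.53]
```

```bash
python3 -m jog '[[[0.25,0,0.22,0,0,0,20],[0.2,0,0.18,0,0,0,20],[0.11,0,0.1,0,0,0,20],[0,0,0,0,0,0,20],[0,0,0,0,0,0,20]]]'
python3 -m jog '[[[0.05,0,0.05,0,0,0,20],[0.03,0,0.03,0,0,0,20],[0,0,0,0,0,0,20]]]'
```

```text
t: 24.47
tool_pos: [556.9, 362.9, 161.2]
ee_rot: [-0.14, 2.349, 0.057]
contact_force: [-0.7, -0.1, -1.6]
gripper_width: 23.6
finger_force: 55.0
t: 24.72
tool_pos: [556.9, 362.8, 157.8]
ee_rot: [-0.14, 2.349, 0.057]
contact_force: [-1.0, 0.5, -0.8]
gripper_width: 23.8
finger_force: 55.0
```

```bash
python3 -m jog '[[[0.03,0,0.03,0,0,0,20],[0.03,0,0.03,0,0,0,20],[0,0,0,0,0,0,20]]]'
python3 -m jog '[[[0.03,0,0.03,0,0,0,20],[0,0,0,0,0,0,20]]]'
```

```text
t: 24.97
tool_pos: [557.6, 363.2, 157.7]
ee_rot: [-0.139, 2.346, 0.057]
contact_force: [-7.2, -3.0, 11.8]
gripper_width: 23.4
finger_force: 55.0
t: 25.13
tool_pos: [557.9, 363.3, 157.7]
ee_rot: [-0.139, 2.344, 0.058]
contact_force: [-8.9, -3.9, 17.9]
gripper_width: 23.8
finger_force: 55.0
```

```bash
python3 -m jog '[[[-0.05,0,-0.05,0,0,0,20],[0,0,0,0,0,0,20],[0,0,0,0,0,0,42],[0,0,0,0,0,0,42],[0,0,0,0,0,0,42],[0,0,0,0,0,0,42],[0,0,0,0,0,0,42]]]'
python3 - <<'E'
from h import *
np.set_printoptions(precision=2,suppress=True)
mv((520,358,195),6.8,45,3)
for n in('scene','top'):
    im,d=viewer.snapshot(n);W=cloud(n,d);x,y,z=W[...,0],W[...,1],W[...,2]
    hs=cv2.cvtColor(im,cv2.COLOR_RGB2HSV)
    m=(cv2.inRange(hs,(5,170,90),(20,255,255))>0)&(abs(x-550)<35)&(abs(y-360)<40)&(z>130)
    Q=W[m];print(n,len(Q),Q.mean(0),Q.min(0),Q.max(0),np.linalg.svd(Q-Q.mean(0),full_matrices=0)[2][0])
    for zz in range(135,215,15):
        q=Q[abs(Q[:,2]-zz)<7]; print(zz,len(q),np.median(q,0) if len(q) else '')
E
```

```text
t: 25.72
tool_pos: [556.7, 362.6, 155.7]
ee_rot: [-0.14, 2.35, 0.056]
contact_force: [0.1, 0.4, 0.2]
gripper_width: 42.1
finger_force: 0.0
n 3 row [-0.02 -0.   -0.72] [-0.  0.  0.] | total [-0.07 -0.01 -2.16] tcp [556.7 362.6 155.7] t25.7 w42.1 ff0 cf [0.1 0.4 0.2] q [-0.73  0.38 -0.24  2.16  1.59  0.63 -0.63]
scene 548 [554.25 359.22 181.54] [517.22 322.   130.08] [563.13 380.79 219.85] [-0.09  0.02  1.  ]
135 55 [558.56 358.97 136.35]
150 73 [558.6  359.53 150.74]
165 68 [558.01 357.6  165.28]
180 82 [558.   358.51 179.84]
195 84 [557.86 358.15 194.14]
210 113 [552.24 356.99 215.08]
top 186 [548.7  359.43 205.1 ] [536.91 348.16 158.59] [561.73 391.59 223.15] [ 0.04 -0.05 -1.  ]
135 0 
150 0 
165 10 [556.58 351.01 166.27]
180 23 [545.89 350.17 178.64]
195 16 [545.94 350.37 196.77]
210 115 [548.08 360.19 214.12]
```

The scraper hangs released and upright. Backing off and planning the keeper push: knob (455,312), hinge (522,322), shut knob position about (514,389).

```bash
python3 -m jog '[[[0,0,-0.5,0,0,0,42],[0,0,-0.9,0,0,0,42],[0,0,-0.9,0,0,0,42],[0,0,-0.9,0,0,0,42],[0,0,-0.9,0,0,0,42],[0,0,0,0,0,0,0]]]'
python3 - <<'E'
from h import *
from path import go
s=bot.get_state();q=np.array(s['q'])
for X,h,p,n in [((458,275,225),6.8,45,5),((458,282,140),6.8,45,5),((462,358,140),6.8,45,6),((462,383,140),6.8,45,2),((505,385,140),6.8,45,4)]:
    q,a,b=go(q,X,tool(h,p),n);print(np.round(q,2),round(a,1),round(b,3))
mv((456,275,225),6.8,45,4)
im,d=viewer.snapshot('scene');W=cloud('scene',d);x,y,z=W[...,0],W[...,1],W[...,2]
m=(abs(x-457)<25)&(abs(y-312)<25)&(z>146)&(z<165);print(np.nanmean(W[m],0))
m=(abs(x-548)<30)&(abs(y-360)<30)&(z>205);print('top of handle',np.nanmean(W[m],0))
save('e.png',cv2.resize(im[180:300,400:560],(800,600),interpolation=2))
E
```

```text
t: 26.32
tool_pos: [482.8, 355.6, 231.1]
ee_rot: [-0.142, 2.347, 0.061]
contact_force: [0.2, 0.8, -0.4]
gripper_width: 38.1
finger_force: 0.0
[-0.74  0.06 -0.3   2.35  1.32  0.64 -0.43] 0.0 0.0
[-0.78  0.27 -0.31  2.43  1.68  0.69 -0.88] 0.0 0.0
[-0.85  0.35 -0.33  2.28  1.55  0.76 -0.79] 0.0 0.0
[-0.88  0.38 -0.34  2.24  1.51  0.78 -0.77] 0.0 0.0
[-0.83  0.4  -0.3   2.18  1.55  0.73 -0.71] 0.0 0.0
n 4 row [ 0.3  -0.77 -0.21] [0. 0. 0.] | total [ 1.19 -3.07 -0.86] tcp [482.8 355.6 231.1] t26.3 w38.1 ff0 cf [ 0.2  0.8 -0.4] q [-0.79  0.17 -0.32  2.21  1.29  0.71 -0.41]
[455.88 311.96 154.38]
top of handle [551.49 359.98 214.18]
```

View pics/e.png

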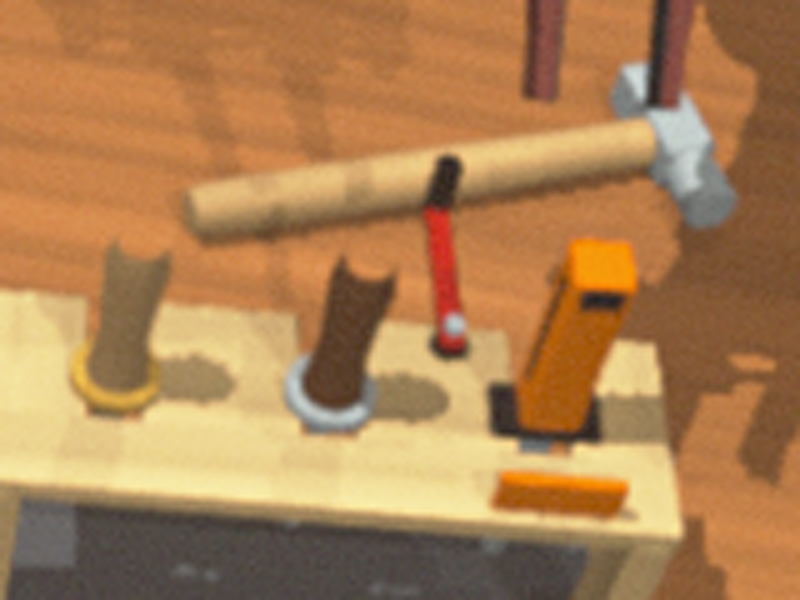

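The scraper hangs with its guard flat on the comb (545,415 in the crop). The keeper is still open, knob at (445,180). Moving the closed fingers to the right of the knob.

```bash
python3 -m jog '[[[0.3,-0.78,-0.2,0,0,0,0],[0.3,-0.78,-0.2,0,0,0,0],[0.3,-0.78,-0.2,0,0,0,0],[0.3,-0.78,-0.2,0,0,0,0],[0.4,0,0.4,0,0,0,0],[0.5,0,0.5,0,0,0,0],[0.5,0,0.5,0,0,0,0],[0.5,0,0.5,0,0,0,0],[0.4,0,0.4,0,0,0,0],[0,0,0,0,0,0,0],[0,0,0,0,0,0,0]]]'
python3 -c "
from h import *
mv((460,282,140),6.8,45,1)"
```

```text
t: 27.28
tool_pos: [458.9, 271.8, 138.4]
ee_rot: [-0.141, 2.352, 0.053]
contact_force: [0.2, 0.1, 0.7]
gripper_width: 0.3
finger_force: 0.0
n 1 row [-0.111  0.402  0.02 ] [-0.001   0.0001  0.0007] | total [-0.11  0.4   0.02] tcp [458.9 271.8 138.4] t27.3 w0.3 ff0 cf [0.2 0.1 0.7] q [-0.75  0.25 -0.3   2.46  1.73  0.67 -0.9 ]
```

```bash
python3 -m jog '[[[-0.06,0.33,0.01,0,0,0,0],[-0.06,0.33,0.03,0,0,0,0],[-0.037,0.33,0.037,0,0,0,0],[-0.037,0.33,0.037,0,0,0,0],[-0.037,0.33,0.037,0,0,0,0],[-0.037,0.33,0.037,0,0,0,0],[0,0,0,0,0,0,0]]]'
python3 -m jog '[[[-0.037,0.33,0.037,0,0,0,0],[-0.037,0.33,0.037,0,0,0,0],[-0.037,0.33,0.037,0,0,0,0],[-0.037,0.33,0.037,0,0,0,0],[0,0,0,0,0,0,0]]]'
python3 - <<'E'
from h import *
mv((460,382,140),6.8,45,1)
for n in('scene','top'):
    im,d=viewer.snapshot(n);W=cloud(n,d);x,y,z=W[...,0],W[...,1],W[...,2]
    hs=cv2.cvtColor(im,cv2.COLOR_RGB2HSV)
    m=((cv2.inRange(hs,(0,150,80),(4,255,255))>0)|(cv2.inRange(hs,(174,150,80),(180,255,255))>0))&(x>430)&(x<560)&(y>290)&(y<420)&(z>118)&(z<136)
    Q=W[m]; print(n,len(Q),Q.min(0).round(),Q.max(0).round(),np.degrees(np.arctan2(*(Q.mean(0)-[522.5,321.9,0])[[1,0]])))
    if n=='top':save('f.png',cv2.resize(im[180:300,130:290],(800,600),interpolation=2))
E
```

```text
t: 27.87
tool_pos: [461.1, 325.0, 141.6]
ee_rot: [-0.141, 2.349, 0.059]
contact_force: [-0.4, 0.3, 0.1]
gripper_width: 0.2
finger_force: 0.0
t: 28.28
tool_pos: [462.0, 358.6, 141.2]
ee_rot: [-0.142, 2.35, 0.059]
contact_force: [-0.1, 0.3, 0.3]
gripper_width: 0.6
finger_force: 0.0
n 1 row [0.013 0.94  0.057] [0.0005 0.0009 0.0005] | total [0.01 0.94 0.06] tcp [462.  358.6 141.2] t28.3 w0.6 ff0 cf [-0.1  0.3  0.3] q [-0.84  0.34 -0.33  2.3   1.57  0.75 -0.8 ]
scene 80 [476. 317. 124.] [526. 361. 135.] 136.48091282784586
top 103 [475. 320. 123.] [520. 367. 136.] 136.32237548589245
```

```bash
python3 -m jog '[[[0.25,0,-0.25,0,0,0,0],[0.25,0,-0.25,0,0,0,0],[-0.03,0.5,0.03,0,0,0,0],[-0.03,0.45,0.03,0,0,0,0],[0,0,0,0,0,0,0],[-0.25,0,0.25,0,0,0,0],[-0.25,0,0.25,0,0,0,0],[-0.25,0,0.25,0,0,0,0],[-0.25,0,0.25,0,0,0,0],[0,0,0,0,0,0,0]]]'
python3 -c "
from h import *
mv((503,386,141),6.8,45,1)"
```

```text
t: 29.22
tool_pos: [477.1, 389.9, 141.3]
ee_rot: [-0.152, 2.353, 0.072]
contact_force: [-7.0, 11.7, -1.9]
gripper_width: 0.2
finger_force: 3.5
n 1 row [-0.705 -0.286  0.722] [ 0.0044 -0.0002  0.0014] | total [-0.71 -0.29  0.72] tcp [477.1 389.9 141.3] t29.2 w0.2 ff4 cf [-7.  11.7 -1.9] q [-0.85  0.38 -0.32  2.23  1.55  0.74 -0.76]
```

```bash
cat > bar.py <<'E'
from h import *
def bar():
  for n in('scene','top'):
    im,d=viewer.snapshot(n);W=cloud(n,d);x,y,z=W[...,0],W[...,1],W[...,2]
    hs=cv2.cvtColor(im,cv2.COLOR_RGB2HSV)
    m=((cv2.inRange(hs,(0,150,80),(4,255,255))>0)|(cv2.inRange(hs,(174,150,80),(180,255,255))>0))&(x>430)&(x<560)&(y>290)&(y<420)&(z>118)&(z<136)
    Q=W[m]; a=np.degrees(np.arctan2(*(Q.mean(0)-[522.5,321.9,0])[[1,0]]));print(n,len(Q),Q.min(0).round(),Q.max(0).round(),a,'K',np.round([522.5+68*np.cos(np.radians(a)),321.9+68*np.sin(np.radians(a))]))
  return im
if __name__=='__main__':
  im=bar();save('g.png',cv2.resize(im[180:300,130:290],(800,600),interpolation=2))
E
python3 bar.py
```

```text
scene 60 [502. 318. 125.] [526. 355. 136.] 117.87041148920676 K [491. 382.]
top 94 [491. 318. 122.] [521. 379. 136.] 119.50591025110393 K [489. 381.]
```

View pics/g.png

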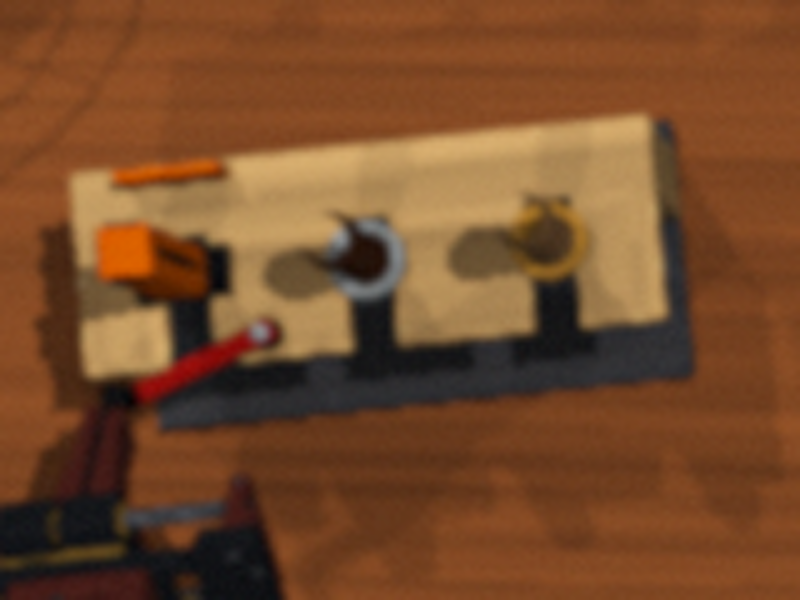

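The finger is in front of the knob (120,395 in the crop) but too far left, at its edge. Backing off slightly, shifting right, and pushing home.

```bash
python3 -m jog '[[[0.25,0,-0.25,0,0,0,0],[0.25,0,-0.25,0,0,0,0],[0,-0.2,0,0,0,0,0],[0,-0.2,0,0,0,0,0],[0,0,0,0,0,0,0]]]'
python3 -c "
from h import *
mv((503,382,141),6.8,45,1)"
```

```text
t: 29.73
tool_pos: [463.4, 367.8, 141.2]
ee_rot: [-0.139, 2.349, 0.054]
contact_force: [-0.3, -0.5, 0.1]
gripper_width: 0.6
finger_force: 0.0
n 1 row [-1.154  0.378  1.167] [-0.0011  0.0011  0.0002] | total [-1.15  0.38  1.17] tcp [463.4 367.8 141.2] t29.7 w0.6 ff0 cf [-0.3 -0.5  0.1] q [-0.85  0.35 -0.33  2.28  1.55  0.76 -0.79]
```

```bash
python3 -m jog '[[[0,0.3,0,0,0,0,0],[0,0.22,0,0,0,0,0],[0,0,0,0,0,0,0],[-0.2,0,0.2,0,0,0,0],[-0.2,0,0.2,0,0,0,0],[-0.15,0,0.15,0,0,0,0],[0,0,0,0,0,0,0]]]'
python3 -c "
from bar import *
mv((503,384,141),6.8,45,1);bar()"
```

```text
t: 30.32
tool_pos: [482.1, 384.6, 141.3]
ee_rot: [-0.138, 2.349, 0.055]
contact_force: [0.2, 0.2, 0.0]
gripper_width: 0.9
finger_force: 0.0
n 1 row [-0.577 -0.121  0.594] [-0.0008  0.0011 -0.0001] | total [-0.58 -0.12  0.59] tcp [482.1 384.6 141.3] t30.3 w0.9 ff0 cf [0.2 0.2 0. ] q [-0.84  0.38 -0.32  2.23  1.55  0.75 -0.75]
scene 56 [506. 316. 124.] [527. 356. 136.] 113.28460995100836 K [496. 384.]
top 93 [495. 318. 125.] [519. 380. 136.] 114.61790429794213 K [494. 384.]
```

Working now; continuing.

```bash
python3 -m jog '[[[-0.15,0,0.15,0,0,0,0],[-0.15,0,0.15,0,0,0,0],[-0.15,0,0.15,0,0,0,0],[-0.08,0,0.08,0,0,0,0],[0,0,0,0,0,0,0]]]'
python3 -c "
from bar import *
mv((503,386,141),6.8,45,1);bar()"
```

```text
t: 30.83
tool_pos: [500.1, 387.1, 141.4]
ee_rot: [-0.139, 2.349, 0.056]
contact_force: [-0.3, 0.6, 0.3]
gripper_width: 1.0
finger_force: 0.1
n 1 row [-0.066 -0.057  0.089] [-0.0006  0.0011  0.0001] | total [-0.07 -0.06  0.09] tcp [500.1 387.1 141.4] t30.8 w1.0 ff0 cf [-0.3  0.6  0.3] q [-0.82  0.39 -0.3   2.2   1.56  0.73 -0.73]
scene 52 [514. 316. 127.] [526. 351. 135.] 96.07396253594443 K [515. 390.]
top 80 [511. 319. 125.] [523. 385. 136.] 98.9866850425812 K [512. 389.]
```

```bash
python3 -m jog '[[[-0.05,0,0.05,0,0,0,0],[-0.05,0,0.05,0,0,0,0],[0,0,0,0,0,0,0]]]'
python3 -m jog '[[[-0.05,0,0.05,0,0,0,0],[-0.05,0,0.05,0,0,0,0],[0,0,0,0,0,0,0]]]'
```

```text
t: 31.18
tool_pos: [501.6, 387.5, 140.7]
ee_rot: [-0.141, 2.351, 0.056]
contact_force: [-7.5, -2.2, 4.0]
gripper_width: 0.1
finger_force: 3.9
t: 31.43
tool_pos: [502.9, 388.0, 140.0]
ee_rot: [-0.144, 2.353, 0.057]
contact_force: [-21.1, -7.0, 11.7]
gripper_width: 0.4
finger_force: 11.0
```

The keeper is against its stop. Backing away and checking.

```bash
python3 -m jog '[[[0.3,0,-0.3,0,0,0,0],[0.5,0,-0.5,0,0,0,0],[0.2,0,-0.8,0,0,0,0],[0,0,-0.9,0,0,0,0],[0,0,-0.9,0,0,0,0],[0,0,-0.9,0,0,0,0],[0,0,0,0,0,0,0]]]'
python3 - <<'E'
from bar import *
im=bar();im2,d=viewer.snapshot('scene');W=cloud('scene',d);x,y,z=W[...,0],W[...,1],W[...,2]
hs=cv2.cvtColor(im2,cv2.COLOR_RGB2HSV);m=(cv2.inRange(hs,(5,170,90),(20,255,255))>0)&(abs(x-550)<35)&(abs(y-360)<40)&(z>130);Q=W[m]
for zz in(140,170,200):print(zz,np.median(Q[abs(Q[:,2]-zz)<8],0).round(1))
m=(abs(x-514)<20)&(abs(y-389)<20)&(z>146)&(z<165);print('knob',np.nanmean(W[m],0).round(1))
for nm in('file','awl','hammer'):
    r=cut_out('scene',nm)
    if r:print(nm,np.nanmedian(W[r[0]['mask']],0).round(1))
cv=np.zeros((600,800,3),np.uint8);cv[:,:400]=cv2.resize(im2[180:300,480:560],(400,600),interpolation=2);cv[:,400:]=cv2.resize(im[190:280,140:200],(400,600),interpolation=2);save('i.png',cv)
E
```

```text
t: 32.02
tool_pos: [410.5, 378.5, 202.0]
ee_rot: [-0.142, 2.348, 0.061]
contact_force: [0.5, 0.3, -1.0]
gripper_width: 0.3
finger_force: 0.0
scene 50 [515. 317. 125.] [525. 351. 136.] 95.44985437347131 K [516. 390.]
top 81 [511. 318. 124.] [523. 385. 136.] 98.87629982742132 K [512. 389.]
140 [558.2 359.1 139.1]
170 [558.4 357.2 169.3]
200 [558.2 356.3 199.6]
knob [515.2 389.2 154.9]
file [574.9 192.5 150.7]
awl [564.4 275.2 148.5]
hammer [317.5 366.5  23.6]
```

View pics/i.png

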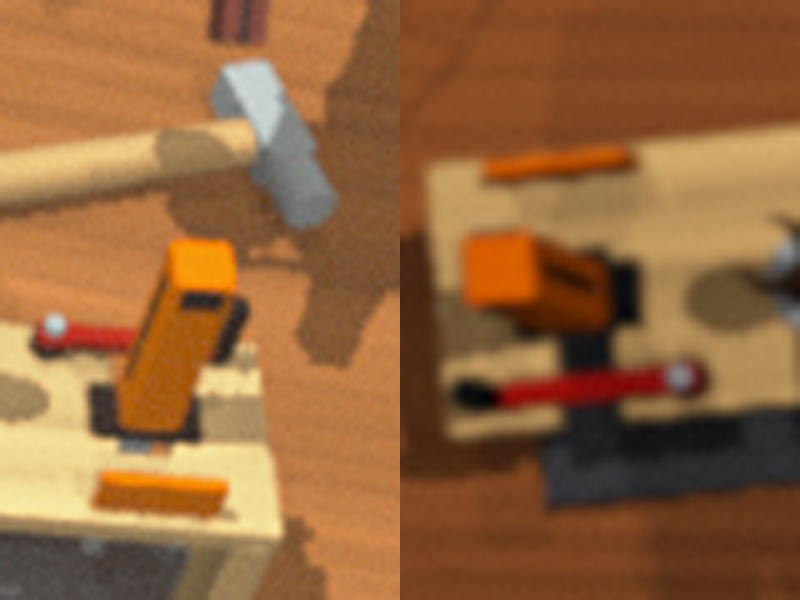

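The pictures show the keeper shut across the slot, running from (470,395) to (680,375) in the right half. The scraper is upright, the other tools have not moved, and the robot is clear. Handing in.

```bash
python3 -c "
from station import bot
print(bot.sign_off())"
```

```text
the job is handed in; nothing more can be done
None
```

I laid the scraper home in the rest, released and regripped it there, hung it upright in the orange-tagged slot, shut the red keeper against its stop, and signed the job off at about 32 s; the hand-in returned no verdict.

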